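# Refit a terminal box's hinged cover with its loose hinge pin

## Robot

A 6-joint arm with a two-finger parallel gripper is mounted at the origin on a cart in front of the work surface, level with it; the furniture and walls round the work are solid. World frame = base frame: x ahead of the robot, y to its left, z up, the work surface at z = 0. Lengths are in m, angles in degrees, forces in N, time in s.
With the tool pointing down it reaches from about 0.225 to 0.875 m from the base axis. Payload 3.4 kg.
Tool frame: the origin (TCP) lies on the centre line of the jaws, within the pads' length; the fingertips stand 25 mm ahead of it and the grasp point (between the pads) lies 6 mm ahead of it; z points along the fingers, y is the line along which they close (so a half turn about z gives the same grasp; the last joint's range is limited). The gripper opens to 85 mm and grips with 20 to 120 N. Pads are 22 mm wide; open, the fingers measure 114 mm over their backs; the gripper's body (76 mm by 85 mm) begins 54 mm behind the grasp point. The pads swing forward as they close: fully open they stand 13 mm farther back than shut.
Start: joints at [56.608, 15.808, 86.224, -0, 77.962, -6.933], TCP at [0.256, 0.515, 0.256] pointing down, gripper open.
Joint ranges: [-165.64, 165.64], [-43.16, 119.46], [12.63, 154.43], [-67.54, 247.53], [6.08, 155.33], [-154.97, 154.97]. Speed limits (degrees/s): [147.25, 147.25, 180, 180, 180, 180].

## Interface

Orientations are given as a 3x3 rotation matrix whose columns are the frame's x, y, z axes.
In Python, from bench import arm gives the robot as it stands.
- The arm moves only by the shell command python3 jog.py 'ROWS' [OPENING] [FORCE]. ROWS is a JSON list of rows, 1 to 12 of them, each of 6 numbers: dx, dy, dz in m, then a rotation vector rx, ry, rz in degrees; each row shifts and turns the commanded pose from where the row before left it, along the tool's axes as they then stand; what a row does not reach is not made up. A row lasts 1/8 s, in which the tool goes at most 0.0625 m and 10.7 degrees, less where a joint would pass 70% of its speed; a pose out of reach is approached as far as the arm can. OPENING is the finger opening in m, set as the command begins (- or left out keeps the last). The fingers move at their own pace and stop on an object; FORCE is the grip in N (left out, the last holds). Time passes only in rows, so rows that do not move let the fingers close. It prints the time, the measured TCP pose, the force, the opening and the grip force at its end. Input that does not fit is refused with a message, and nothing moves.
- arm.state(): the state, without advancing time (a new reading comes with each control period).
- arm.get_image(name): name is "scene" or "top"; returns a dict with "pixels" (420x560x3 uint8, blue, green, red), "fx", "fy", "cx", "cy" (pixels), "position" and "orientation" of the camera in the world. Camera axes: x right, y down, z forward; pixel columns grow to the right and rows downward; lengths in m; the calibration is good to about 2 mm. A picture is of the moment at which its call begins. There is no depth.
- arm.hand_in(): hands the job in; it is judged then, once.
The state is a dict: "time_s": time; "joint_pos": joint angles; "joint_vel": joint speeds; "joint_efforts": joint torques, N m; "ee_pos": TCP position; "orientation": TCP orientation; "force": force on the tool from outside, world axes, zero at the start; "moment": the same for the moment, N m; "width": finger opening in m; "gripper_force": force on a finger pad.
Only numpy, scipy, OpenCV 4.12 (cv2) and the standard library are available. Lean on these libraries where they do the work, as an engineer would, in place of code of your own. Each camera call takes 0.05 s, during which the arm holds its last target. There are 200 camera calls.

## Task

The cover of the small sloping terminal box has been off for wiring: lay it back on the box, hinge side on hinge side, so that its two knuckles drop in between the box's three and it lies flat on the rim, and let go of it. Then slide the long hinge pin down from the high end through all five knuckles until its hex head sits against the top knuckle. Leave cover and pin in place and do not knock the other things on the bench about.

Things in the scene. Friction and masses are not known exactly. Their poses are not given: they have to be found in the camera images.
- terminal_box: grey sheet-steel terminal box screwed to the bench, open top sloping 30 degrees, rail and terminals inside. Origin: middle of its underside, z up, +x towards its high end, +y towards its hinge side. 80 (x) by 110 mm (y), walls 3 mm and upright; rim 47 mm high at x = -40, 93 mm at x = +40 mm
- hinge: the box's half of the hinge, bare steel. Origin: on the hinge axis at the upper end face of the top knuckle, where the pin enters. +x: along the axis up the slope, out of the top knuckle; +y: level, away from the box; +z: up, square to the rim. Three knuckles (20 mm outside, 11 mm bore) at x = 0 to -16, -38 to -54, -76 to -92 mm. The rim is the plane z = 0, from y = -15 to -125 mm
- cover: loose cover, 0.26 kg: grey plate 92 (x) by 118 (y -61 to +57) by 4 mm, flat on the bench, right way up. Origin: underside of the plate, 10 mm over the bench, z up. Along -y an edge 3 mm thick is turned down to z = -10 mm, to go outside the box's wall. On the box its axes are parallel to the hinge's and its origin is at (-46, -70, 0) mm in the hinge's frame, within 3 mm
- plunger_nose (a point): round nose of the small spring plunger screwed into the top of the lowest knuckle, at x = -84 mm of the hinge; it stands 3.5 mm into the bore and springs back 4 mm (4 to 10 N). The pin, let go, may slide down by itself until it meets the nose, 5 to 15 mm short of home; past it it drags with some 3 to 12 N. Axes as the hinge's
- cover_axis (a point): point on the axis of the cover's two knuckles (20 mm outside, 11 mm bore, 16 mm long, at x = 11 to 27 and -27 to -11 mm of the cover), at (46, 70, 0) mm in the cover's frame, axes as the cover's. It falls on the hinge's origin when the cover is on the box in the middle of its play (3 mm either way along x and y)
- cover_handle (a point): middle of the bar of the cover's black pull handle: the bar is 72 mm long along the cover's x, 10 mm wide (y), 8 mm high; its middle is 30 mm above the plate's underside (22 mm clear under the bar); two 10 mm posts 62 mm apart. Axes as the cover's
- hinge_pin: loose steel hinge pin, 60 g, on the bench: shank 9 mm thick, 98 mm long, the last 8 mm tapered to 4 mm; hex head 18 mm across flats, 8 mm thick, on which it leans 3 degrees. Origin: on the axis at the head's underside; +x: along the axis out through the head; the shank runs to x = -98 mm. Home, it falls on the hinge's origin with the x axes parallel
- short_bolt: a bystander: steel hex bolt 14 mm thick and 55 mm long, head 22 mm across flats, too thick for the hinge; origin at the underside of its head.
- foam_block: a bystander: yellowish foam block 55 x 85 x 38 mm near the robot.
- cutters: a bystander: black side cutters 146 x 52 x 14 mm, at the right.
- jar: a bystander: green jar with a white lid, 60 mm across, 86 mm high, left of the press
- marker: a bystander: marker pen 131 mm long, 13 mm thick, near the front edge.

How it is judged:
By the outcome, as a careful person would: the job done as asked, in the order asked, and still so for the second after the job is handed in, with the robot touching nothing.
It also fails if it takes over 64 s, if anything falls off the work surface, if the arm or the gripper's body presses on something with over 40 N, if the wrist force passes 120 N, or if a joint passes its speed limit or range.

## Working session

There is one attempt and no reset: what is moved stays moved. The work goes in short steps, Python scripts to look and compute and a shell command to move; the robot and the scene stay as the last step left them, time stands still between calls to the robot, and variables do not carry over. Pictures are saved under pics/ and viewed, at most 10 in all, crops included, and the job is handed in when it is done.

```bash
mkdir -p pics; ls; python3 - <<'E'
from bench import arm
import cv2,numpy as np
for n in("scene","top"):
    i=arm.get_image(n); cv2.imwrite(f"pics/{n}0.png",i["pixels"])
    print(n,i["fx"],i["fy"],i["cx"],i["cy"],np.round(i["position"],4),np.round(i["orientation"],4).tolist())
s=arm.state(); print(s["time_s"],np.round(s["orientation"],3).tolist(),s["ee_pos"],s["force"],s["width"])
E
```

```text
bench.py
jog.py
pics
scene 519.1341394125234 519.1341394125234 271.84150442786205 210.3405838611719 [-0.2352 -0.7239  0.7668] [[0.6884, -0.3924, 0.61], [-0.7251, -0.3952, 0.564], [0.0197, -0.8306, -0.5566]]
top 457.59249296396536 457.59249296396536 278.1373535545675 202.18805594243813 [ 0.3321 -0.0727  1.2868] [[-0.0127, -0.9853, 0.1705], [-0.9998, 0.0156, 0.0158], [-0.0182, -0.1702, -0.9852]]
0.1 [[-0.895, 0.446, -0.001], [0.446, 0.895, -0.001], [0.0, -0.002, -1.0]] [0.25597856 0.5143725  0.25551294] [-0.80569193 -0.20384884 -0.38013011] 0.0854534536435276
```

View pics/scene0.png

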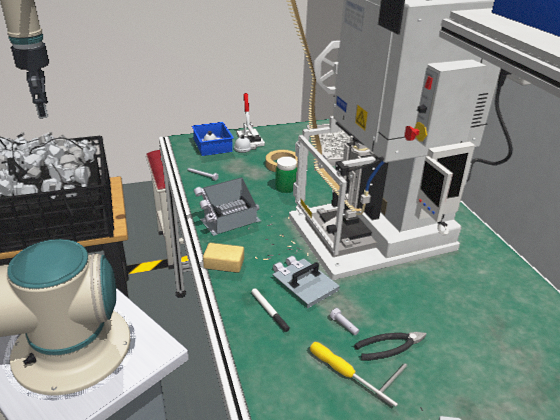

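View pics/top0.png

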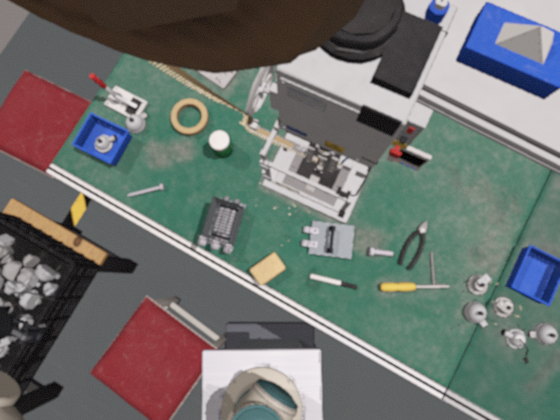

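The scene view shows the box (228,205), cover (305,280) and pin (203,173). In the top view they are at (222,223), (330,240) and (147,190). I'll enlarge these for detail.

```bash
python3 - <<'E'
import cv2,numpy as np
s=cv2.imread("pics/scene0.png");t=cv2.imread("pics/top0.png")
def c(i,x,y,w,h):return cv2.resize(i[y:y+h,x:x+w],None,fx=5,fy=5,interpolation=cv2.INTER_CUBIC)
cv2.imwrite("pics/a.png",np.vstack([np.hstack([c(s,190,165,80,60),c(s,265,250,80,60)]),np.hstack([c(t,185,190,80,60),c(t,290,210,80,60)])]))
cv2.imwrite("pics/b.png",np.hstack([c(s,180,160,50,30),c(t,120,175,50,30)]))
E
```

```text
(no output)
```

View pics/a.png

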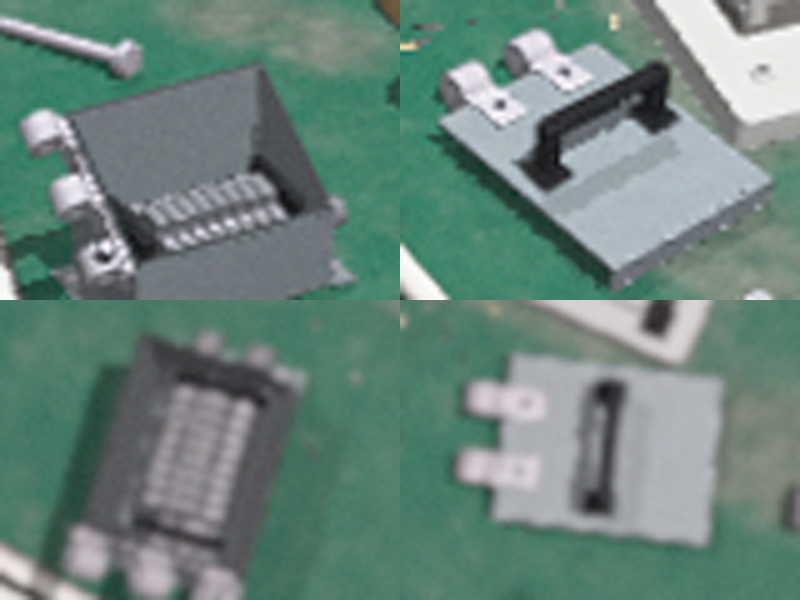

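View pics/b.png

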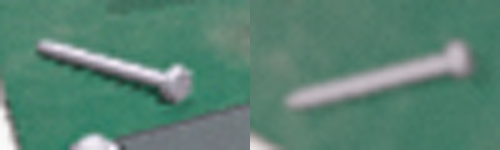

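The crops show the knuckles at scene (198,191), (204,204), (211,217). In the top view they are at (203,241), (215,245), (228,248). The pin's head is at scene (215,176) and top (162,186). Next I'll triangulate.

```bash
cat > h.py <<'E'
import numpy as np,cv2
from bench import arm
K={"scene":(519.134,271.8415,210.3406,np.array([-0.2352,-0.7239,0.7668]),np.array([[0.6884,-0.3924,0.61],[-0.7251,-0.3952,0.564],[0.0197,-0.8306,-0.5566]])),
"top":(457.592,278.1374,202.1881,np.array([0.3321,-0.0727,1.2868]),np.array([[-0.0127,-0.9853,0.1705],[-0.9998,0.0156,0.0158],[-0.0182,-0.1702,-0.9852]]))}
def ray(n,p):
    f,cx,cy,o,R=K[n]; d=R@np.array([(p[0]-cx)/f,(p[1]-cy)/f,1]); return o,d/np.linalg.norm(d)
def plane(n,p,z):
    o,d=ray(n,p); return o+d*(z-o[2])/d[2]
def tri(ps,pt):
    (a,u),(b,v)=ray("scene",ps),ray("top",pt)
    s=np.linalg.lstsq(np.c_[u,-v],b-a,rcond=None)[0]
    p,q=a+u*s[0],b+v*s[1]; return (p+q)/2,np.linalg.norm(p-q)
def proj(n,P):
    f,cx,cy,o,R=K[n]; c=R.T@(np.asarray(P)-o); return np.array([f*c[0]/c[2]+cx,f*c[1]/c[2]+cy])
E
python3 - <<'E'
from h import *
S=lambda x,y,o:(x/5+o[0]-.4,y/5+o[1]-.4)
bs,bt,cs,ct=(190,165),(185,130),(265-80,250),(290-80,150)
np.set_printoptions(precision=4,suppress=True)
for n,a,b in [("A",(70,118),(70,530)),("B",(260,65),(140,335)),("C",(333,212),(303,375)),("D",(135,293),(240,580)),
 ("k1",(42,133),(88,555)),("k2",(75,197),(150,578)),("k3",(108,262),(215,590))]:
    print(n,*tri(S(*a,bs),S(*b,bt)))
for n,a,b in [("cTL",(597,43),(510,355)),("c2",(773,185),(722,380)),("c3",(612,272),(710,547)),("c4",(440,120),(493,520)),("K1",(530,50),(485,397)),("K2",(465,85),(475,467)),("h1",(543,130),(597,500)),("h2",(655,75),(608,390)),("s1",(566,72),(527,403)),("s2",(502,105),(520,470))]:
    print(n,*tri(S(*a,cs),S(*b,ct)))
ps,pt=(180,160),(120,175)
for n,a,b in [("tip",(38,45),(290-250,101)),("head",(175,85),(460-250,57))]:
    print(n,*tri(S(*a,ps),S(*b,pt)))
for q in [(433,253),(433,285),(372,252),(392,254)]: print(plane("top",q,0.005))
E
```

```text
A [0.4565 0.1546 0.0885] 0.007824005133836551
B [0.5578 0.1199 0.0919] 0.002833436827602448
C [0.5385 0.0402 0.048 ] 0.007265436401285083
D [0.4302 0.0734 0.0353] 0.00023433496257953151
k1 [0.4393 0.1477 0.0902] 0.001983881857615019
k2 [0.4299 0.1166 0.0712] 0.002276336468315732
k3 [0.4238 0.085  0.0511] 0.00038842761313265256
cTL [ 0.4999 -0.1465  0.012 ] 0.002979583975417791
c2 [ 0.4829 -0.2634  0.0105] 0.000699250202511663
c3 [ 0.3896 -0.2519  0.0156] 0.001754541980974504
c4 [ 0.4077 -0.1345  0.0148] 0.0026542716571037826
K1 [ 0.4748 -0.1304  0.0133] 0.0012637526315802752
K2 [ 0.4364 -0.1245  0.0118] 0.00022106954255840292
h1 [ 0.4153 -0.1891  0.0378] 0.0003259699408798877
h2 [ 0.4764 -0.1982  0.0372] 0.0029501684143001007
s1 [ 0.4713 -0.1541  0.0162] 0.0002662585806718926
s2 [ 0.434  -0.1491  0.0164] 6.699367501507444e-05
tip [0.5824 0.3793 0.0051] 0.00038340227148901364
head [0.6054 0.2814 0.0088] 0.0006921390019325725
[ 0.4042 -0.4798  0.005 ]
[ 0.3169 -0.4737  0.005 ]
[ 0.4093 -0.3114  0.005 ]
[ 0.403  -0.3664  0.005 ]
```

```bash
python3 - <<'E'
import cv2,numpy as np
s=cv2.imread("pics/scene0.png");t=cv2.imread("pics/top0.png")
def c(i,x,y,w,h):return cv2.resize(i[y:y+h,x:x+w],None,fx=8,fy=8,interpolation=cv2.INTER_CUBIC)
a=np.hstack([c(s,192,175,50,75),c(t,195,190,50,75)])
a=cv2.convertScaleAbs(a,alpha=1.6,beta=10)
cv2.imwrite("pics/c.png",a)
E
```

```text
(no output)
```

View pics/c.png

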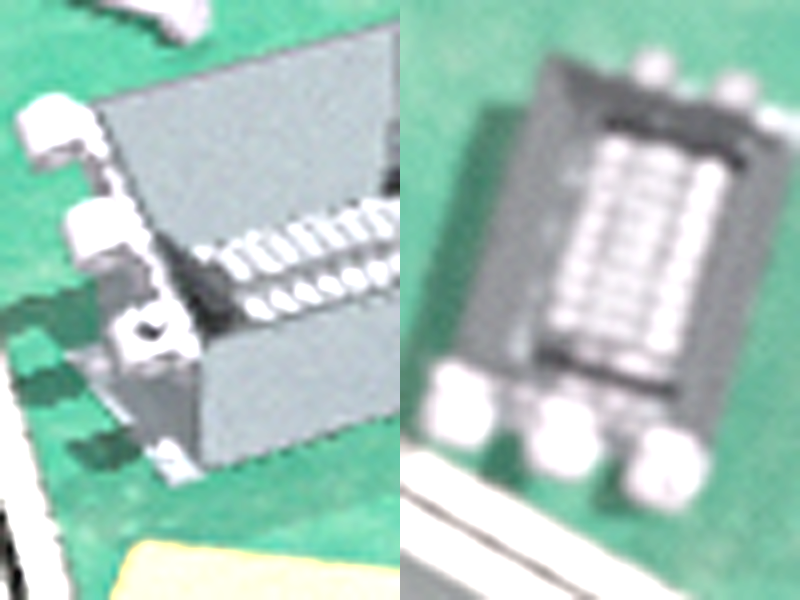

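The zoom shows the knuckle centres at scene (198.1,190.9), (203.8,204.0), (210,217.5). In the top view they are at (202,240.2), (214.9,244.2), (227.7,248.3), and the rim corners are clear.

```bash
python3 - <<'E'
from h import *
np.set_printoptions(precision=4,suppress=True)
S=lambda x,y:(x/8+192-.44,y/8+175-.44)
T=lambda x,y:((x-400)/8+195-.44,y/8+190-.44)
M={"A":(40,55,93),"B":(40,-55,93),"C":(-40,-55,47),"D":(-40,55,47)}
for i,x in enumerate((-8,-46,-84)): M["k%d"%(i+1)]=(39.84+x*.866,70,93+x*.5)
obs=[("A","scene",S(95,102)),("D","scene",S(203,350)),("k1","scene",S(52,130)),("k2","scene",S(100,235)),("k3","scene",S(150,335)),
("B","top",T(543,50)),("C","top",T(790,140)),("k1","top",T(460,405)),("k2","top",T(563,437)),("k3","top",T(665,470)),
("B","scene",(241.6,177.6)),("C","scene",(256.2,207))]
from scipy.optimize import least_squares
P=np.array([plane(v,p,M[n][2]/1000)[:2] for n,v,p in obs]); Q=np.array([M[n][:2] for n,v,p in obs])/1e3
def go(m):
    p,q=P[m],Q[m];a=p-p.mean(0);b=q-q.mean(0)
    th=np.arctan2((b[:,0]*a[:,1]-b[:,1]*a[:,0]).sum(),(a*b).sum())
    R=np.array([[np.cos(th),-np.sin(th)],[np.sin(th),np.cos(th)]]); t=p.mean(0)-R@q.mean(0)
    print("yaw",np.degrees(th),"box",t,"hinge",R@np.array([.03984,.07])+t)
    for i in np.flatnonzero(m): print(obs[i][0],obs[i][1],((P[i]-t)@R-Q[i])*1e3)
m=np.array([o[1]=="scene" for o in obs]); go(m|~m);go(m);go(~m)
E
```

```text
yaw 72.71965557281015 box [0.4971 0.0971] hinge [0.4421 0.156 ]
A scene [-1.8888 -1.2138]
D scene [ 0.5504 -1.0111]
k1 scene [ 2.0878 -0.336 ]
k2 scene [ 0.7192 -0.6893]
k3 scene [ 2.8143 -2.861 ]
B top [1.1854 3.3528]
C top [-0.4655  3.2012]
k1 top [-1.2315 -1.6123]
k2 top [-0.7943 -1.8439]
k3 top [-1.1215 -1.6484]
B scene [-2.4542  3.3289]
C scene [0.5986 1.333 ]
yaw 72.32506971589969 box [0.4974 0.0972] hinge [0.4428 0.1564]
A scene [-2.4017 -0.7473]
D scene [ 0.0379 -1.0787]
k1 scene [1.4656 0.1087]
k2 scene [ 0.1003 -0.4806]
k3 scene [ 2.2111 -2.8644]
B scene [-2.2409  3.794 ]
C scene [0.8276 1.2683]
yaw 73.25413891194304 box [0.4968 0.0969] hinge [0.4412 0.1552]
B top [0.998  2.6773]
C top [-0.6508  3.2874]
k1 top [-0.2988 -2.2043]
k2 top [ 0.1377 -2.133 ]
k3 top [-0.1863 -1.6275]
```

```bash
cat >> h.py <<'E'
from scipy.spatial.transform import Rotation as Ro
np.set_printoptions(precision=4,suppress=True)
def to(pos,R=None,s=None):
    "distance to go, in the tool's axes"
    s=s or arm.state(); T=np.array(s["orientation"])
    print("t=%.2f"%s["time_s"],"d tool",T.T@(np.array(pos)-s["ee_pos"]))
    if R is not None: print("rotvec",Ro.from_matrix(T.T@R).as_rotvec(degrees=True))
    print("j",np.round(s["joint_pos"],1),"F",np.round(s["force"],1),"w",round(s["width"],4))
def axes(x,z):
    z=np.array(z,float)/np.linalg.norm(z); x=np.array(x,float); x-=z*(x@z); x/=np.linalg.norm(x)
    return np.c_[x,np.cross(z,x),z]
def hd(a,e=0):
    a,e=np.radians([a,e]); return np.array([np.cos(a)*np.cos(e),np.sin(a)*np.cos(e),np.sin(e)])
E
python3 - <<'E'
from h import *
for n,(x,y,w,h) in {"scene":(285,255,35,40),"top":(318,215,25,45)}.items():
    g=cv2.imread(f"pics/{n}0.png")[y:y+h,x:x+w].max(2)
    k,l,st,ce=cv2.connectedComponentsWithStats((g<70).astype(np.uint8))
    for i in range(1,k):
        if st[i][4]>15:
            q=np.argwhere(l==i)[:,::-1].astype(np.float32); r=cv2.minAreaRect(q)
            print(n,st[i],ce[i]+[x,y],"rect",np.array(r[0])+[x,y],r[1:],plane(n,np.array(r[0])+[x,y],.04))
to([.4455,-.1935,.15],axes(hd(-8.2),[0,0,-1]))
E
```

```text
scene [  5   8  30  25 221] [304.5928 273.3756] rect [304.3631 274.6656] ((11.891495704650879, 34.158119201660156), 61.38954162597656) [ 0.4322 -0.2054  0.04  ]
scene [ 0 31 11  9 32] [289.     290.5625] rect [289.4 290.8] ((12.80000114440918, 2.8000001907348633), 36.869895935058594) [ 0.3725 -0.2162  0.04  ]
top [11 12  5  7 21] [331.3333 229.    ] rect [331. 230.] ((6.0, 4.0), 90.0) [ 0.4685 -0.1961  0.04  ]
top [ 9 32  5  5 19] [329.0526 249.5263] rect [329. 249.] ((4.0, 4.0), 90.0) [ 0.4169 -0.189   0.04  ]
t=0.10 d tool [-0.4851 -0.5491  0.1064]
rotvec [ -0.0343   0.1359 161.7401]
j [56.6 15.8 86.3 -0.  78.  -6.9] F [-0.8 -0.2 -0.4] w 0.0855
```

```bash
python3 jog.py '[[-0.04, -0.0455, 0.004, 0, 0, 0], [-0.04, -0.0455, 0.004, 0, 0, 0], [-0.04, -0.0455, 0.004, 0, 0, 0], [-0.04, -0.0455, 0.004, 0, 0, 0], [-0.04, -0.0455, 0.004, 0, 0, 0], [-0.04, -0.0455, 0.004, 0, 0, 0], [-0.04, -0.0455, 0.004, 0, 0, 0], [-0.04, -0.0455, 0.004, 0, 0, 0], [-0.04, -0.0455, 0.004, 0, 0, 0], [-0.04, -0.0455, 0.004, 0, 0, 0], [-0.04, -0.0455, 0.004, 0, 0, 0], [-0.04, -0.0455, 0.004, 0, 0, 0]]' 0.05
python3 jog.py '[[0, 0, 0, 0, 0, 10.6], [0, 0, 0, 0, 0, 10.6], [0, 0, 0, 0, 0, 10.6], [0, 0, 0, 0, 0, 10.6], [0, 0, 0, 0, 0, 10.6], [0, 0, 0, 0, 0, 10.6], [0, 0, 0, 0, 0, 10.6], [0, 0, 0, 0, 0, 10.6], [0, 0, 0, 0, 0, 10.6], [0, 0, 0, 0, 0, 10.6], [0, 0, 0, 0, 0, 10.6], [0, 0, 0, 0, 0, 10.6]]'
python3 jog.py '[[0, 0, 0, 0, 0, 10.6], [0, 0, 0, 0, 0, 10.6], [0, 0, 0, 0, 0, 10.6], [0, 0, 0, 0, 0, 0], [0, 0, 0, 0, 0, 0]]'
python3 - <<'E'
from h import *
to([.4447,-.193,.046],axes(hd(-8.2),[0,0,-1]))
E
```

```text
time_s: 1.6
ee_pos: [0.4427, -0.1899, 0.2079]
orientation: [[-0.895, 0.446, 0.0], [0.446, 0.895, 0.001], [0.0, 0.001, -1.0]]
force: [2.0, -0.0, 0.2]
width: 0.0495
gripper_force: 0.0
time_s: 3.1
ee_pos: [0.4424, -0.1877, 0.2079]
orientation: [[0.899, 0.438, -0.001], [0.438, -0.899, 0.001], [-0.0, -0.001, -1.0]]
force: [-0.2, 0.3, 0.4]
width: 0.05
gripper_force: 0.0
time_s: 3.72
ee_pos: [0.4426, -0.1878, 0.2081]
orientation: [[0.996, -0.093, -0.0], [-0.093, -0.996, 0.0], [-0.0, -0.0, -1.0]]
force: [-0.4, -0.4, -0.0]
width: 0.0498
gripper_force: 0.0
t=3.73 d tool [0.0027 0.005  0.1621]
rotvec [-0.0145  0.02    2.8899]
j [-31.3   9.7 101.7   0.   68.6  64. ] F [-0.4 -0.4 -0. ] w 0.0498
```

```bash
python3 jog.py '[[0.0027, 0.005, 0.03, 0, 0, 2.9], [0, 0, 0.05, 0, 0, 0], [0, 0, 0.05, 0, 0, 0], [0, 0, 0.032, 0, 0, 0], [0, 0, 0, 0, 0, 0], [0, 0, 0, 0, 0, 0]]'
python3 jog.py '[[0, 0, 0, 0, 0, 0], [0, 0, 0, 0, 0, 0], [0, 0, 0, 0, 0, 0], [0, 0, 0, 0, 0, 0], [0, 0, 0, 0, 0, 0]]' 0 70
python3 - <<'E'
from h import *
for n in("scene","top"): cv2.imwrite(f"pics/{n}1.png",arm.get_image(n)["pixels"])
to([.4447,-.193,.046])
E
```

```text
time_s: 4.47
ee_pos: [0.4458, -0.1936, 0.0472]
orientation: [[0.989, -0.145, 0.002], [-0.145, -0.989, -0.001], [0.002, 0.001, -1.0]]
force: [0.2, 0.1, 0.5]
width: 0.0502
gripper_force: 0.0
time_s: 5.1
ee_pos: [0.4456, -0.1938, 0.0476]
orientation: [[0.989, -0.145, 0.002], [-0.145, -0.989, -0.002], [0.002, 0.001, -1.0]]
force: [-0.3, -0.0, 6.1]
width: 0.0085
gripper_force: 68.4
t=5.20 d tool [-0.001  -0.0006  0.0016]
j [-31.7  20.7 113.9  -0.   45.2  66.6] F [ 0.4 -0.9  5.5] w 0.0081
```

```bash
python3 jog.py '[[0, 0, -0.03, 0, 0, 0], [0, 0, -0.06, 0, 0, 0], [0, 0, -0.06, 0, 0, 0], [0, 0, -0.05, 0, 0, 0], [0, 0, 0, 0, 0, 0]]'
cat >> h.py <<'E'
HO=np.array([.4420,.1555,.093]); YAW=73.
def hinge(yaw=YAW): return np.c_[hd(yaw,30),hd(yaw+90),np.cross(hd(yaw,30),hd(yaw+90))]
E
python3 - <<'E'
from h import *
pc=plane("top",(331.35,239.7),.014); print("plate centre",pc,"origin",pc[:2]+.002*hd(81.8)[:2])
H=hinge(); R=np.c_[H[:,0],-H[:,1],-H[:,2]]
to(HO+H@np.array([-.046,-.0667,.0376+.06]),R)
E
```

```text
time_s: 5.82
ee_pos: [0.4469, -0.1943, 0.2508]
orientation: [[0.989, -0.145, 0.009], [-0.145, -0.989, -0.005], [0.009, 0.004, -1.0]]
force: [-0.0, -0.3, -2.8]
width: 0.0084
gripper_force: 68.9
plate centre [ 0.4443 -0.1988  0.014 ] origin [ 0.4446 -0.1968]
t=5.83 d tool [-0.0039 -0.2481  0.0952]
rotvec [ 21.8095  24.4572 -79.1797]
j [-31.7   8.1  97.3   0.   74.   66.7] F [-0.  -0.3 -2.8] w 0.0084
```

```bash
python3 jog.py '[[0, -0.01, 0, 2.42, 2.72, -8.8], [0, 0, 0, 2.42, 2.72, -8.8], [0, 0, 0, 2.42, 2.72, -8.8], [0, 0, 0, 2.42, 2.72, -8.8], [0, 0, 0, 2.42, 2.72, -8.8], [0, 0, 0, 2.42, 2.72, -8.8], [0, 0, 0, 2.42, 2.72, -8.8], [0, 0, 0, 2.42, 2.72, -8.8], [0, 0, 0, 2.42, 2.72, -8.8], [0, 0, 0, 0, 0, 0], [0, 0, 0, 0, 0, 0]]'
python3 - <<'E'
from h import *
H=hinge(); R=np.c_[H[:,0],-H[:,1],-H[:,2]]
to(HO+H@np.array([-.046,-.0667,.0376+.06]),R)
E
```

```text
time_s: 7.2
ee_pos: [0.4459, -0.1826, 0.2456]
orientation: [[0.26, 0.956, 0.138], [0.825, -0.294, 0.483], [0.502, -0.012, -0.865]]
force: [-0.7, 1.1, -2.0]
width: 0.0075
gripper_force: 117.4
t=7.20 d tool [ 0.1561 -0.0353  0.1963]
rotvec [-0.5192 -0.1372 -0.4184]
j [-48.5  14.1  97.1  25.1  86.5 -36.7] F [-0.7  1.1 -2. ] w 0.0075
```

```bash
python3 jog.py '[[0.026, -0.0059, 0.0327, 0, 0, 0], [0.026, -0.0059, 0.0327, 0, 0, 0], [0.026, -0.0059, 0.0327, 0, 0, 0], [0.026, -0.0059, 0.0327, 0, 0, 0], [0.026, -0.0059, 0.0327, 0, 0, 0], [0.026, -0.0059, 0.0327, -0.5, -0.1, -0.4], [0, 0, 0, 0, 0, 0], [0, 0, 0, 0, 0, 0]]'
python3 - <<'E'
from h import *
H=hinge(); R=np.c_[H[:,0],-H[:,1],-H[:,2]]
to(HO+H@np.array([-.046,-.0667,.0376+.06]),R)
V=[]
for n in("scene","top"):
    i=arm.get_image(n)["pixels"]; cv2.imwrite(f"pics/{n}2.png",i)
    x,y=(185,155) if n=="scene" else (185,190)
    V.append(cv2.resize(i[y:y+75,x:x+50] if 0 else i[y:y+85,x:x+57],None,fx=7,fy=7,interpolation=cv2.INTER_CUBIC))
cv2.imwrite("pics/d.png",cv2.convertScaleAbs(np.hstack(V),alpha=1.4))
E
```

```text
time_s: 8.2
ee_pos: [0.4798, 0.0509, 0.1556]
orientation: [[0.25, 0.957, 0.148], [0.829, -0.29, 0.478], [0.5, 0.003, -0.866]]
force: [-0.1, -0.7, -2.7]
width: 0.0071
gripper_force: 117.6
t=8.20 d tool [-0.0003 -0.0001  0.0011]
rotvec [0.0838 0.0089 0.193 ]
j [-23.5  12.7 114.3  34.4  61.5 -25.7] F [-0.1 -0.7 -2.7] w 0.0071
```

View pics/d.png

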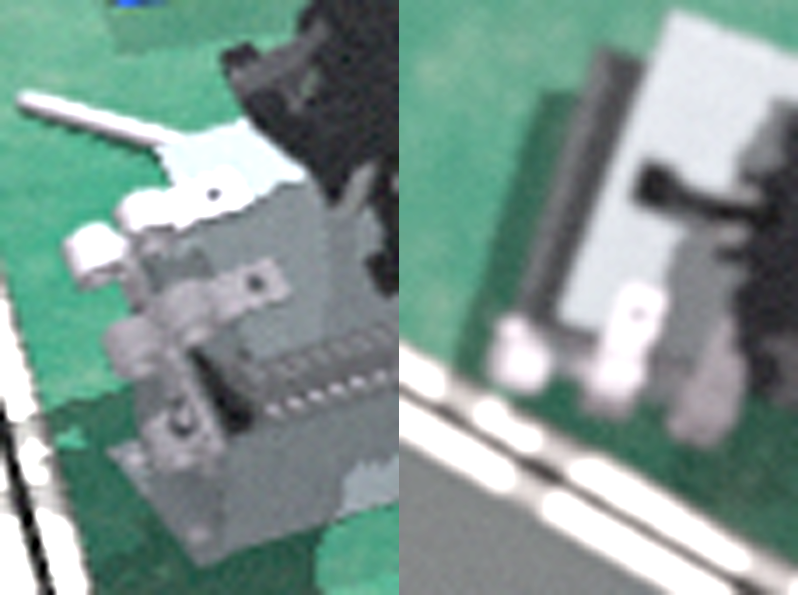

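The hover crop shows the cover's upper strap screw at scene (215.0,182.1) and top (218.7,234.6). The box's top knuckle is at scene (198.3,190.4) and top (201.9,240.3).

```bash
python3 - <<'E'
from h import *
S=lambda x,y:(x/7+185-.43,y/7+155-.43)
T=lambda x,y:((x-399)/7+185-.43,y/7+190-.43)
H=hinge()
for n,a,b in [("s1",S(213,193),T(638,315)),("k1",S(95,250),T(520,355)),("s1 bench",(266+32.8+80-80-.4+0,0),None)]:
    if b is None: continue
    p,e=tri(a,b); print(n,p,e,"in hinge",H.T@(p-HO)*1e3)
# tool-predicted
s=arm.state();R=np.array(s["orientation"]);
for nm,y in(("s1",.046),("K1",.07)):
    P=s["ee_pos"]+R@np.array([.019,-(y-.0033),.0376-(.006 if nm=="s1" else 0)])
    print(nm,"predicted",P,H.T@(P-HO)*1e3,proj("scene",P),proj("top",P))
P=HO+H@[-.008,0,0]; print("k1 pred",proj("scene",P),proj("top",P),"seen",S(95,250),T(520,355))
for x in(-.046,-.084):
    P=HO+H@[x,0,0];print(proj("scene",P),proj("top",P))
# bench screws
for q,t in(((565.6,72),(527,403)),((502,105),(520,470))):
    a=(q[0]/5+185-.4,q[1]/5+250-.4);b=(t[0]/5+210-.4,t[1]/5+150-.4)
    p,e=tri(a,b);print("bench screw",p,e)
E
```

```text
s1 [0.4512 0.0974 0.1325] 0.0005686133348953042 in hinge [-26.0847 -25.7488  60.6392]
k1 [0.4401 0.1482 0.0923] 0.001675039013998961 in hinge [-6.9222 -0.293   3.1929]
s1 predicted [0.4491 0.0932 0.1378] [-27.3818 -24.9749  67.5263] [215.2798 181.1863] [220.0856 235.0402]
K1 predicted [0.427  0.1031 0.1325] [-27.4396  -0.9913  61.4611] [205.5266 184.9492] [216.4114 244.0155]
k1 pred [198.3442 191.3483] [201.5779 240.6518] seen (198.14142857142858, 190.28428571428572) (201.85571428571427, 240.28428571428572)
[204.0643 204.2485] [214.6112 244.7185]
[209.9033 217.4168] [227.2944 248.676 ]
bench screw [ 0.4712 -0.154   0.0162] 8.6913463900259e-05
bench screw [ 0.434  -0.1491  0.0164] 6.699367501507444e-05
```

```bash
python3 jog.py '[[0, -0.001, 0.02, 0, 0, 0.2], [0, 0, 0.016, 0, 0, 0], [0, 0, 0.008, 0, 0, 0], [0, 0, 0, 0, 0, 0], [0, 0, 0, 0, 0, 0]]'
python3 - <<'E'
from h import *
H=hinge(); R=np.c_[H[:,0],-H[:,1],-H[:,2]]
to(HO+H@np.array([-.046,-.0667,.0376]),R)
V=[]
for n in("scene","top"):
    i=arm.get_image(n)["pixels"]; cv2.imwrite(f"pics/{n}3.png",i)
    x,y=(185,165) if n=="scene" else (185,190)
    V.append(cv2.resize(i[y:y+85,x:x+57],None,fx=7,fy=7,interpolation=cv2.INTER_CUBIC))
cv2.imwrite("pics/e.png",cv2.convertScaleAbs(np.hstack(V),alpha=1.3))
E
```

```text
time_s: 8.93
ee_pos: [0.486, 0.0714, 0.1177]
orientation: [[0.254, 0.956, 0.148], [0.828, -0.294, 0.478], [0.501, 0.001, -0.866]]
force: [0.5, 0.3, -1.7]
width: 0.0069
gripper_force: 117.4
t=8.93 d tool [0.0002 0.     0.0175]
rotvec [ 0.1237 -0.0372 -0.0643]
j [-20.8  15.9 117.   37.3  55.5 -27.6] F [ 0.5  0.3 -1.7] w 0.0069
```

View pics/e.png

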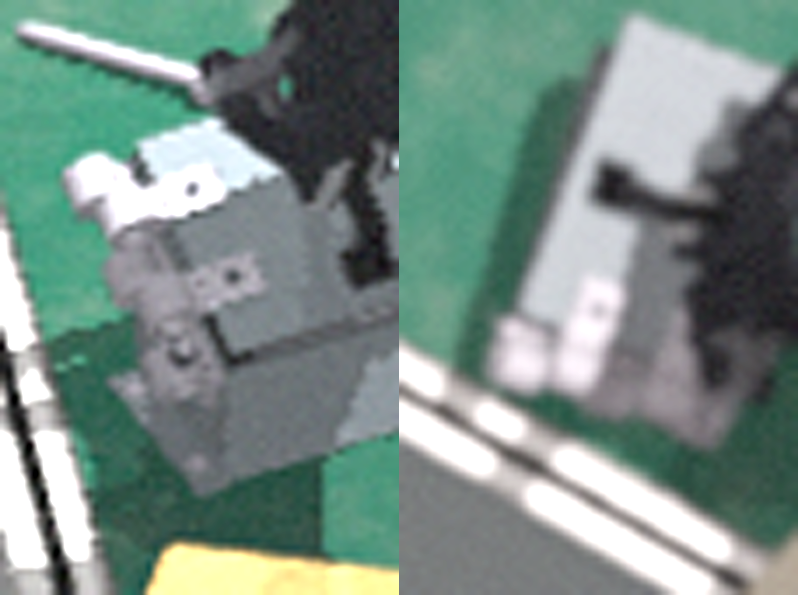

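The crop shows the cover low over the rim. Screw s1 is at scene (212.1,191.4) and top (213.0,233.9), and the knuckles look nearly lined up.

```bash
python3 - <<'E'
from h import *
S=lambda x,y:(x/7+185-.43,y/7+165-.43)
T=lambda x,y:((x-399)/7+185-.43,y/7+190-.43)
H=hinge()
for n,a,b in [("s1",S(193,188),T(598,310)),("k1",S(95,180),T(520,355))]:
    p,e=tri(a,b); print(n,p,e,"in hinge",H.T@(p-HO)*1e3)
s=arm.state();R=np.array(s["orientation"]);
iS=lambda p:((p[0]-185+.43)*7,(p[1]-165+.43)*7); iT=lambda p:((p[0]-185+.43)*7+399,(p[1]-190+.43)*7)
for nm,x,y,z in(("s1",.019,.046,.006),("s2",-.019,.046,.006),("K1",.019,.07,0),("K2",-.019,.07,0)):
    P=s["ee_pos"]+R@np.array([x,-(y-.0033),.0376-z]); print(nm,H.T@(P-HO)*1e3,iS(proj("scene",P)),iT(proj("top",P)))
for x in(-.008,-.046,-.084):
    P=HO+H@[x,0,0];print("k",iS(proj("scene",P)),iT(proj("top",P)))
E
```

```text
s1 [0.4573 0.1178 0.0948] 0.0011579963910427291 in hinge [-26.4544 -25.7122  17.3898]
k1 [0.4401 0.1482 0.0923] 0.001675039013998961 in hinge [-6.9222 -0.293   3.1929]
s1 [-27.0374 -23.9161  23.4508] (np.float64(190.09374944950522), np.float64(182.079496989279)) (np.float64(604.3066480964668), np.float64(314.5033666687153))
s2 [-65.0374 -23.878   23.4244] (np.float64(231.51548124179016), np.float64(273.56169416288253)) (np.float64(694.9556000432583), np.float64(343.85694243674936))
K1 [-27.0091   0.071   17.3995] (np.float64(123.61810627719044), np.float64(207.68663876073535)) (np.float64(579.2792919265194), np.float64(375.24623743515014))
K2 [-65.0091   0.1091  17.3732] (np.float64(164.5089713259403), np.float64(299.79883819149194)) (np.float64(670.155401708022), np.float64(403.7300708809504))
k (np.float64(96.41945072293484), np.float64(187.44795088512143)) (np.float64(518.0555863550078), np.float64(357.5729192509862))
k (np.float64(136.46037317713282), np.float64(277.74931111512785)) (np.float64(609.2880899975424), np.float64(386.03948103694773))
k (np.float64(177.33341710041847), np.float64(369.92729395844054)) (np.float64(698.0710790148175), np.float64(413.74174000711923))
```

```bash
python3 jog.py '[[0, -0.001, 0.003, 0, 0, 0], [0, 0, 0.003, 0, 0, 0], [0, 0, 0.002, 0, 0, 0], [0, 0, 0, 0, 0, 0]]'; python3 jog.py '[[0, 0, 0.003, 0, 0, 0], [0, 0, 0, 0, 0, 0]]';  python3 - <<'E'
from h import *
H=hinge(); R=np.c_[H[:,0],-H[:,1],-H[:,2]]
to(HO+H@np.array([-.046,-.0667,.0376]),R)
s=arm.state();print(H.T@s["force"],H.T@s["moment"])
E
```

```text
time_s: 9.52
ee_pos: [0.4861, 0.0757, 0.1103]
orientation: [[0.254, 0.956, 0.148], [0.828, -0.294, 0.478], [0.5, 0.001, -0.866]]
force: [-0.6, -2.2, 0.4]
width: 0.0069
gripper_force: 118.4
time_s: 9.78
ee_pos: [0.4876, 0.0763, 0.108]
orientation: [[0.253, 0.956, 0.15], [0.828, -0.294, 0.476], [0.499, 0.004, -0.866]]
force: [0.5, -5.6, 3.8]
width: 0.0072
gripper_force: 119.8
t=9.78 d tool [ 0.0006 -0.0001  0.0066]
rotvec [ 0.2411  0.0356 -0.0046]
j [-20.   16.7 117.7  38.2  53.8 -28.3] F [ 0.5 -5.6  3.8] w 0.0072
[-2.5931 -2.1486  5.9383] [0.0518 0.7014 0.0771]
```

```bash
python3 - <<'E'
from h import *
s=arm.state();H=hinge();np.save("c.npy",np.r_[H.T@s["force"],H.T@s["moment"]]);print(H.T@s["force"],H.T@s["moment"])
E
python3 jog.py '[[0, 0, -0.003, 0, 0, 0], [0, 0, -0.005, 0, 0, 0], [0, 0, 0, 0, 0, 0], [0, 0, 0, 0, 0, 0]]'; python3 - <<'E'
from h import *
H=hinge(); R=np.c_[H[:,0],-H[:,1],-H[:,2]]
s=arm.state();w=np.r_[H.T@s["force"],H.T@s["moment"]];print(w,np.load("c.npy")-w)
to(HO+H@np.array([-.046,-.0667,.0376]),R)
V=[]
for n in("scene",):
    i=arm.get_image(n)["pixels"]; cv2.imwrite(f"pics/{n}4.png",i)
    x,y=(190,170)
    V.append(cv2.resize(i[y:y+60,x:x+80],None,fx=10,fy=10,interpolation=cv2.INTER_CUBIC))
cv2.imwrite("pics/f.png",cv2.convertScaleAbs(np.hstack(V),alpha=1.3))
E
```

```text
[-2.5931 -2.1486  5.9383] [0.0518 0.7014 0.0771]
time_s: 10.28
ee_pos: [0.4846, 0.074, 0.1145]
orientation: [[0.254, 0.956, 0.147], [0.827, -0.294, 0.479], [0.501, -0.001, -0.866]]
force: [-0.2, 0.0, -2.6]
width: 0.0071
gripper_force: 117.6
[-1.3373  0.1695 -2.2509 -0.0395  0.4681  0.0311] [-1.2558 -2.318   8.1892  0.0914  0.2333  0.046 ]
t=10.28 d tool [-0.      0.0021  0.0138]
rotvec [ 0.0083 -0.0557 -0.0741]
j [-20.5  16.1 117.4  37.6  55.  -27.8] F [-0.2  0.  -2.6] w 0.0071
```

View pics/f.png

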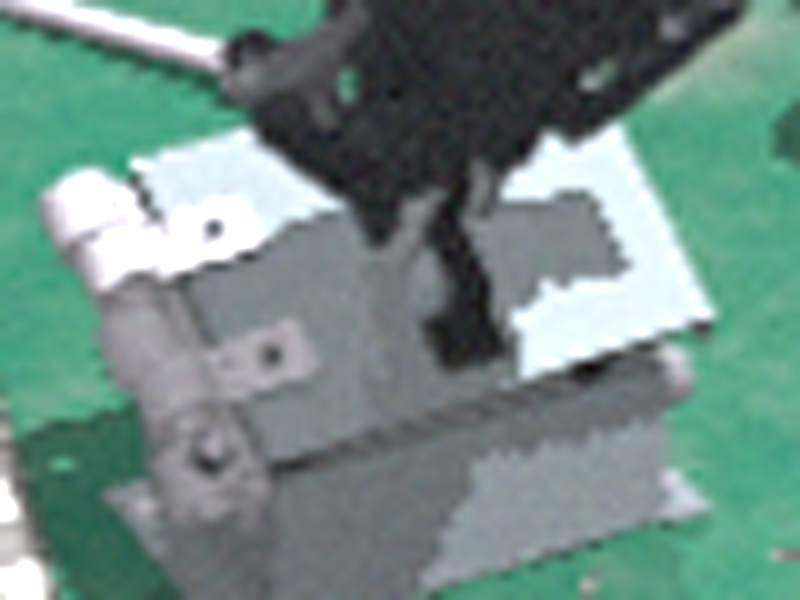

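The crop shows strap screws at scene (210.9,192.5) and (216.8,205.1), with the plunger at (210.4,214.8). I'll check the cover's offset relative to the plunger.

```bash
python3 - <<'E'
from h import *
H=hinge()
def cast(p,q,zh):  # scene ray onto hinge plane z=zh
    o,d=ray(q,p); o=H.T@(o-HO); d=H.T@d; return (o+d*(zh-o[2])/d[2])*1e3
c=lambda x,y:(x/10+190-.45,y/10+170-.45)
for z in(.010,.012): print("plunger",cast(c(208,452),"scene",z))
for z in(.018,.021): print("s1",cast(c(213,229),"scene",z),"s2",cast(c(272,355),"scene",z))
for z in(.010,.014): print("flange low corner top",cast(c(712,318),"scene",z))
print("box C corner?",cast(c(665,345),"scene",0))
# box knuckle ends from first pictures: bench screws in cover frame, tool pose at grasp
T=np.array([[0.989,-0.145,0.002],[-0.145,-0.989,-0.002],[0.002,0.001,-1.]]);p0=np.array([.4456,-.1938,.0476])
for b in([.4712,-.154,.0162],[.434,-.1491,.0164]): print("screw in tool at grasp",T.T@(np.array(b)-p0)*1e3)
s=arm.state();R=np.array(s["orientation"])
for q in([.0185,-.045,.0316],[-.0195,-.045,.0316]): print("pred",H.T@(s["ee_pos"]+R@np.array(q)-HO)*1e3)
E
```

```text
plunger [-82.015   -0.2029  10.    ]
plunger [-82.8949   0.5121  12.    ]
s1 [-28.6947 -21.8815  18.    ] s2 [-65.5492 -22.3351  18.    ]
s1 [-30.1717 -20.7413  21.    ] s2 [-66.9242 -21.1937  21.    ]
flange low corner top [ -84.7266 -136.7057   10.    ]
flange low corner top [ -86.4764 -134.7764   14.    ]
box C corner? [ -83.9204 -126.3987    0.    ]
screw in tool at grasp [ 19.4846 -43.1056  31.3716]
screw in tool at grasp [-18.0163 -42.5575  31.0874]
pred [-27.4468 -19.6342  19.7448]
pred [-65.4468 -19.5841  19.7093]
```

```bash
python3 jog.py '[[0, 0, 0.005, 0, 0, 0], [0, 0, 0.003, 0, 0, 0], [0, 0, 0.001, 0, 0, 0], [0, 0, 0, 0, 0, 0]]'; python3 - <<'E'
from h import *
H=hinge(); R=np.c_[H[:,0],-H[:,1],-H[:,2]]
s=arm.state();print(H.T@s["force"],H.T@s["moment"])
to(HO+H@np.array([-.046,-.0667,.0376]),R)
V=[]
for n in("scene","top"):
    i=arm.get_image(n)["pixels"]; cv2.imwrite(f"pics/{n}5.png",i)
    x,y=(190,170) if n=="scene" else (190,195)
    V.append(cv2.resize(i[y:y+60,x:x+40] if n=="top" else i[y:y+60,x:x+40],None,fx=10,fy=10,interpolation=cv2.INTER_CUBIC))
cv2.imwrite("pics/g.png",cv2.convertScaleAbs(np.hstack(V),alpha=1.4,beta=10))
E
```

```text
time_s: 10.82
ee_pos: [0.488, 0.0766, 0.1072]
orientation: [[0.253, 0.956, 0.15], [0.828, -0.295, 0.476], [0.499, 0.004, -0.866]]
force: [-0.2, -7.5, 4.9]
width: 0.0072
gripper_force: 120.2
[-3.7805 -2.0275  7.7933] [0.1166 0.5842 0.0875]
t=10.82 d tool [ 0.0005 -0.0004  0.0057]
rotvec [0.2625 0.0353 0.002 ]
j [-20.   16.8 117.7  38.3  53.7 -28.3] F [-0.2 -7.5  4.9] w 0.0072
```

View pics/g.png

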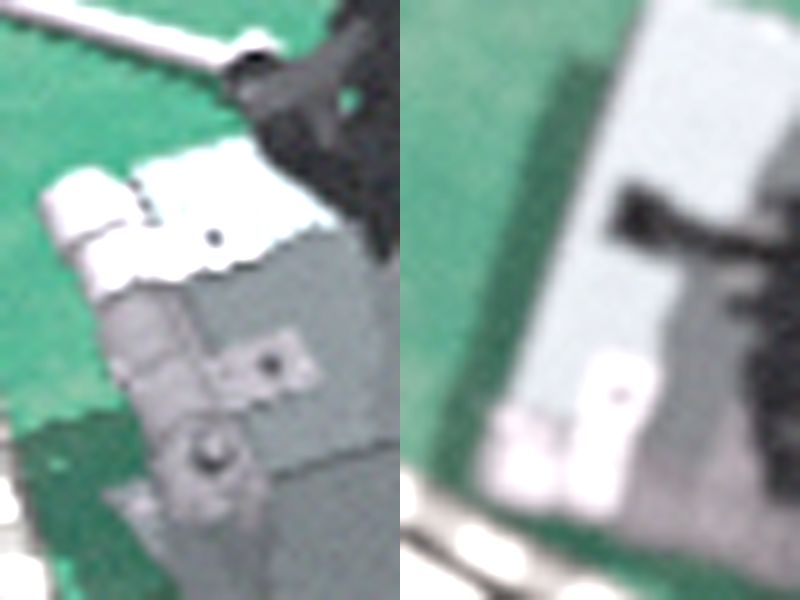

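The knuckles now interleave in one line and the plate edge meets the rim, so the cover is seated. I'll release it.

```bash
python3 jog.py '[[0, 0, -0.001, 0, 0, 0], [0, 0, 0, 0, 0, 0], [0, 0, 0, 0, 0, 0]]' 0.035
python3 jog.py '[[0, 0, -0.01, 0, 0, 0], [0, 0, -0.04, 0, 0, 0], [0, 0, -0.06, 0, 0, 0], [0, 0, -0.06, 0, 0, 0], [0, 0, 0, 0, 0, 0]]'
python3 - <<'E'
from h import *
H=hinge()
V=[]
for n in("scene","top"):
    i=arm.get_image(n)["pixels"]; cv2.imwrite(f"pics/{n}6.png",i)
    x,y=(190,170) if n=="scene" else (190,195)
    V.append(cv2.resize(i[y:y+80,x:x+53],None,fx=7.5,fy=7.5,interpolation=cv2.INTER_CUBIC))
cv2.imwrite("pics/i.png",cv2.convertScaleAbs(np.hstack(V),alpha=1.4,beta=10))
pin=hd(103.2); 
to([.46,.26,.25],axes(pin,[0,0,-1]))
E
```

```text
time_s: 11.3
ee_pos: [0.4858, 0.0779, 0.1076]
orientation: [[0.254, 0.956, 0.147], [0.827, -0.293, 0.479], [0.501, -0.001, -0.865]]
force: [0.1, 0.1, 0.9]
width: 0.0353
gripper_force: 0.0
time_s: 11.92
ee_pos: [0.463, -0.0066, 0.259]
orientation: [[0.252, 0.955, 0.156], [0.829, -0.296, 0.474], [0.499, 0.01, -0.867]]
force: [0.2, 0.3, -0.3]
width: 0.0351
gripper_force: 0.0
t=12.03 d tool [ 0.2158 -0.0786  0.1307]
rotvec [  8.0018 -29.2834 -29.6068]
j [-31.1   6.3 105.6  29.8  77.7 -23. ] F [ 0.1  0.2 -0.9] w 0.0346
```

View pics/i.png

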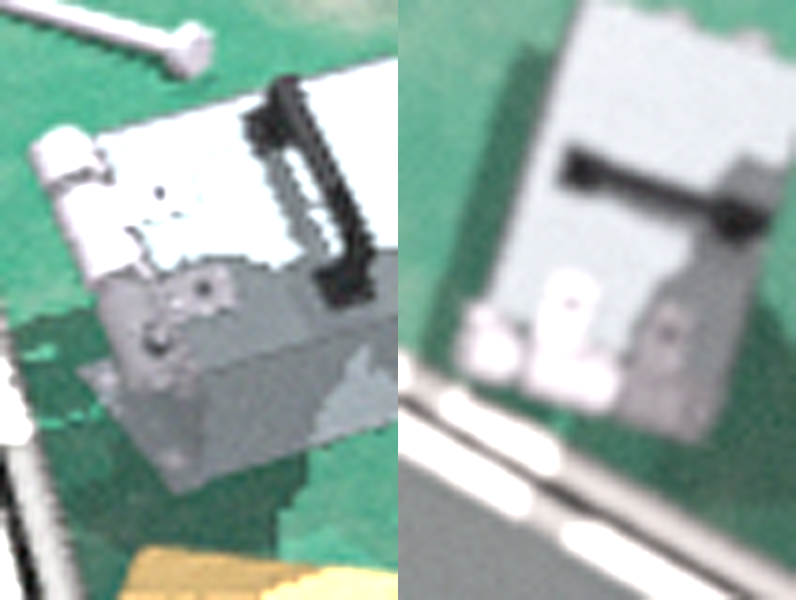

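The cover lies flat on the box with its knuckles in line. Next I'll measure the pin from the first pictures by mask, and check wrist joint angles at the insertion pose with a small fitted arm model.

```bash
cat > ik.py <<'E'
from h import *
from scipy.optimize import least_squares
L,OFF=.337,.0695
D=[([56.6,15.8,86.3,0,78,-6.9],[.2560,.5144,.2555],[0,0,-1]),([-31.3,9.7,101.7,0,68.6,64],[.4426,-.1878,.2081],[0,0,-1]),
([-31.7,20.7,113.9,0,45.2,66.6],[.4456,-.1938,.0476],[0,0,-1]),([-48.5,14.1,97.1,25.1,86.5,-36.7],[.4459,-.1826,.2456],[.138,.483,-.865]),
([-23.5,12.7,114.3,34.4,61.5,-25.7],[.4798,.0509,.1556],[.148,.478,-.866]),([-20,16.7,117.7,38.2,53.8,-28.3],[.4876,.0763,.108],[.15,.476,-.866]),
([-31.1,6.3,105.6,29.8,77.7,-23],[.463,-.0066,.259],[.156,.474,-.867])]
def fk(v,j2,j3):
    a,b=np.radians(j2),np.radians(j2+j3); return np.array([v[0]+v[1]*np.sin(a)+v[2]*np.sin(b)-v[4]*np.cos(b),v[3]+v[1]*np.cos(a)+v[2]*np.cos(b)+v[4]*np.sin(b)])
def wr(p,z,j1):
    W=np.array(p)-v_L*np.array(z); return np.array([W[:2]@hd(j1)[:2],W[2]])
v_L=L
def res(v):
    global v_L; v_L=v[5]
    return np.concatenate([np.r_[fk(v,j[1],j[2])-wr(p,z,j[0]),(np.array(p)-v_L*np.array(z))[:2]@hd(j[0]+90)[:2]-OFF] for j,p,z in D])
fit=least_squares(res,[0,.4,.4,.4,0,.337]); v=fit.x; v_L=v[5]
def ik(p,R,q0=(12,110)):
    W=np.array(p)-v_L*R[:,2]; r=np.hypot(*W[:2]); j1=np.degrees(np.arctan2(W[1],W[0])-np.arcsin(OFF/r))
    s=least_squares(lambda q:fk(v,*q)-wr(p,R[:,2],j1),q0,bounds=([-43,12.6],[119,154.4])); e=90-s.x.sum(); f=hd(j1,e)
    a=R.T@-f; j6=(-90-np.degrees(np.arctan2(a[1],a[0]))+180)%360-180
    j5=np.degrees(np.arccos(f@R[:,2])); t=R[:,2]-f*(f@R[:,2]); n=hd(j1,e-90); l=hd(j1+90)
    return np.round([j1,*s.x,np.degrees(np.arctan2(t@l,t@n)),j5,j6],1),round(1e3*np.abs(s.fun).max(),1)
E
python3 - <<'E'
from ik import *
print(v,np.abs(fit.fun).max())
for x in D[3:5]:print(x[0])
for n,(x,y,w,h) in {"scene":(183,163,38,22),"top":(122,180,45,22)}.items():
    i=cv2.imread(f"pics/{n}0.png")[y:y+h,x:x+w].astype(int); m=(i[...,2]>i[...,1]-8)&(i.max(2)>95)
    k,l,st,_=cv2.connectedComponentsWithStats(m.astype(np.uint8)); b=1+st[1:,4].argmax()
    q=np.argwhere(l==b)[:,::-1]+[x,y]; g=plane(n,q.mean(0),.006); P=np.array([plane(n,c,.0065)[:2] for c in q])
    d=np.linalg.svd(P-P.mean(0))[2][0]; d*=np.sign(d[1]); t=(P-P.mean(0))@d; u=(P-P.mean(0))@[-d[1],d[0]]
    sh=(t>t.min()+15e-3)&(t<t.max()-20e-3); cf=np.polyfit(t[sh],u[sh],1)
    print(n,len(q),"heading tip",np.degrees(np.arctan2(d[1],d[0]))+np.degrees(np.arctan(cf[0])),"head end",P.mean(0)+d*t.min(),"tip",P.mean(0)+d*t.max(),"len",np.ptp(t))
    c=P.mean(0)+d*(t.min()+.026)+np.array([-d[1],d[0]])*np.polyval(cf,t.min()+.026); print(" grip pt",c)
H=hinge()
print("pick",ik([.60,.30,.028],axes(hd(103),[0,0,-1])),ik([.60,.30,.15],axes(hd(103),[0,0,-1])))
for r in(0,15,30,45):
    R=np.c_[-H[:,0],H[:,1],-H[:,2]]@Ro.from_euler("x",r,degrees=True).as_matrix()
    for d in(.03,.12): print(r,R[:,2],ik(HO+H@[d,0,0]-R[:,2]*.019,R))
E
```

```text
[-0.002   0.6333  0.4218  0.1324 -0.0592  0.3388] 0.003026248177981028
[-48.5, 14.1, 97.1, 25.1, 86.5, -36.7]
[-23.5, 12.7, 114.3, 34.4, 61.5, -25.7]
scene 88 heading tip 109.30749486313276 head end [0.6111 0.2743] tip [0.5825 0.374 ] len 0.10370305149206462
 grip pt [0.6056 0.2998]
top 152 heading tip 103.38458504146085 head end [0.6062 0.2772] tip [0.5815 0.3778] len 0.1035738271465711
 grip pt [0.5998 0.3024]
pick (array([20.6, 34.3, 90.5, -0. , 55.2,  7.6]), np.float64(0.0)) (array([20.6, 27.8, 82.8, -0. , 69.4,  7.6]), np.float64(0.0))
0 [ 0.1462  0.4782 -0.866 ] (array([ -8.7,  11.8, 122. ,  40.7,  49.4, 160.3]), np.float64(0.0))
0 [ 0.1462  0.4782 -0.866 ] (array([  1.9,  10.5, 114.9,  37.7,  50.7, 175.5]), np.float64(0.0))
15 [ 0.3887  0.3862 -0.8365] (array([ -5.1,   6.5, 131.9,  55.1,  30.7, 150.1]), np.float64(0.0))
15 [ 0.3887  0.3862 -0.8365] (array([  7.9,   5.2, 123.7,  41.2,  30. , 176.6]), np.float64(0.0))
30 [ 0.6048  0.2679 -0.75  ] (array([  3.6,   5.5, 141.6, 116.6,  14.8,  96.3]), np.float64(0.0))
30 [ 0.6048  0.2679 -0.75  ] (array([ 18.5,   3.9, 131.8,  49.2,   4.7, 175.9]), np.float64(0.0))
45 [ 0.7796  0.1314 -0.6124] (array([  19.3,   13.3,  150.4, -167. ,   36.3,   34.7]), np.float64(0.0))
45 [ 0.7796  0.1314 -0.6124] (array([  32.9,    8.9,  138.2, -131.4,   24.7,    8.1]), np.float64(0.0))
```

```bash
python3 - <<'E'
from ik import *
H=hinge(); lo=np.array([-165,-43,13,-67,8,-153]);hi=np.array([165,119,154,247,155,153])
E=lambda a,d:Ro.from_euler(a,d,degrees=True).as_matrix()
def chk(p,R):
    q,e=ik(p,R); q=q.copy(); 
    if q[3]<-67: q[3]+=360
    return q,(e<1 and (q>lo).all() and (q<hi).all()), min((q-lo).min(),(hi-q).min())
for nm,B in(("A x=-hx",np.c_[-H[:,0],H[:,1],-H[:,2]]),("B x=+hx",np.c_[H[:,0],-H[:,1],-H[:,2]])):
    for p in(-45,-30,-15,0,15,30,45):
        for r in range(-60,61,15):
            R=B@E("x",r)@E("y",p); c=[chk(HO+H@[d,0,0]-R[:,2]*.019,R) for d in(.02,.12)]
            if all(x[1] for x in c) and np.abs(c[0][0]-c[1][0]).max()<60: print(nm,"pitch",p,"roll",r,R[:,2],c[0][0],c[1][0])
for nm,h in(("A",103.3),("B",-76.7)):
    for p in(-30,-15,0,15,30):
        for r in(-45,-30,-15,0,15,30,45):
            R=axes(hd(h),[0,0,-1])@E("x",r)@E("y",p); c=chk(np.array([.601,.301,.01])-R[:,2]*.019,R)
            if c[1] and (nm=="B"or p*r==0): print("pick",nm,p,r,R[:,2],c[0])
E
```

```text
A x=-hx pitch -45 roll -45 [-0.226   0.9709 -0.0795] [-25.5  48.7 112.7  51.7  97.  142.4] [-16.6  43.7 111.8  60.9  97.6 149.2]
A x=-hx pitch -45 roll -30 [-0.0695  0.9818 -0.1768] [-28.7  44.  119.6  55.9  88.9 129.8] [-18.9  38.5 118.6  65.1  89.2 137.1]
A x=-hx pitch -45 roll -15 [ 0.1039  0.9657 -0.238 ] [-31.9  40.6 127.4  62.1  81.6 114.2] [-20.8  34.3 126.3  71.7  81.8 122.3]
A x=-hx pitch -45 roll 0 [ 0.2824  0.9237 -0.2588] [-35.1  39.6 136.1  70.8  76.4  94.2] [-22.1  32.  134.8  81.6  76.6 103.6]
A x=-hx pitch -45 roll 15 [ 0.4539  0.8587 -0.238 ] [-38.1  42.9 145.7  81.9  74.9  67.9] [-22.4  33.2 144.   94.8  76.   79.6]
A x=-hx pitch -30 roll -30 [-0.1779  0.8993 -0.3995] [-23.8  36.3 114.4  48.9  84.8 141.9] [-14.5  31.9 111.6  56.   85.1 150.7]
A x=-hx pitch -30 roll -15 [ 0.0345  0.8796 -0.4744] [-26.9  30.6 123.4  56.1  74.6 129.2] [-16.   25.4 120.3  62.7  74.1 139.5]
A x=-hx pitch -30 roll 0 [ 0.2532  0.8282 -0.5   ] [-29.8  26.7 133.3  67.4  66.2 111.4] [-16.6  20.3 129.6  74.2  64.2 123.8]
A x=-hx pitch -30 roll 15 [ 0.4632  0.7485 -0.4744] [-32.3  26.6 144.4  8
[... 9237 characters left out ...]
5  0.363  -0.8365] [ 12.4  27.9 118.2  75.4  16.  104.4]
pick B -15 45 [ 0.6052  0.409  -0.683 ] [ 12.3  31.5 129.7 147.2  30.1  28.3]
pick B 0 30 [ 0.4866  0.115  -0.866 ] [  23.3   27.6  115.9  -35.8    8.6 -135.8]
pick B 0 45 [ 0.6881  0.1627 -0.7071] [ 25.1  30.8 127.3 200.8  23.9 -10.8]
pick B 15 15 [ 0.3028 -0.1944 -0.933 ] [  30.5   32.3   99.3  -28.5   42.2 -140.5]
pick B 15 30 [ 0.5296 -0.1408 -0.8365] [  33.1   30.7  111.   -60.4   27.9 -104. ]
pick B 30 0 [ 0.115  -0.4866 -0.866 ] [  34.9   41.4   83.1  -29.6   70.2 -144.5]
pick B 30 15 [ 0.3332 -0.435  -0.8365] [  37.5   37.6   94.1  -41.3   56.2 -125.8]
pick B 30 30 [ 0.5364 -0.387  -0.75  ] [ 40.4  36.5 104.1 -61.1  47.2 -98.1]
```

```bash
python3 - <<'E'
from ik import *
H=hinge(); E=lambda a,d:Ro.from_euler(a,d,degrees=True).as_matrix()
B=np.c_[-H[:,0],H[:,1],-H[:,2]]
for p in(16,20,24):
    for r in(5,12,18,24):
        R=B@E("x",r)@E("y",p); print(p,r,*[ik(HO+H@[d,0,0]-R[:,2]*.019,R)[0] for d in(.0,.03,.07,.12)])
    R=axes(hd(103.3,-3),[0,0,-1])@E("y",p); print("pick",p,ik([.6,.3,.03],R))
to([.55,.29,.20],axes(hd(103.3,-3),[0,0,-1])@E("y",20))
E
```

```text
16 5 [   1.9    9.9  120.3   17.4   41.9 -171.4] [   5.4    9.7  117.6   15.9   43.9 -166.3] [   9.7    9.7  113.8   14.1   46.6 -160.1] [  14.7   10.3  108.8   12.1   50.  -153.2]
16 12 [   4.5    7.7  124.4   15.1   33.  -165.4] [   8.3    7.5  121.6   12.4   35.2 -159.2] [  12.9    7.6  117.6    9.4   38.3 -151.9] [  18.     8.3  112.3    6.4   42.3 -144.3]
16 18 [   7.5    6.3  127.8   10.3   25.  -156.9] [  11.4    6.2  124.8    6.3   27.7 -149.4] [  16.2    6.4  120.7    2.2   31.4 -141.3] [  21.4    7.1  115.2   -1.3   36.1 -133.5]
16 24 [  11.2    5.7  131.1   -1.6   17.1 -140.8] [  15.3    5.6  127.9   -6.4   20.6 -132.6] [  20.1    5.8  123.6  -10.3   25.3 -125. ] [  25.3    6.5  117.9  -12.9   31.  -118.4]
pick 16 (array([ 12.5,  34. ,  93.2,  19.7,  54.7, -12.5]), np.float64(0.0))
20 5 [   5.1   10.4  118.5   10.8   43.4 -163.1] [   8.4   10.4  115.7    9.6   45.8 -158.7] [  12.5   10.6  111.7    8.3   48.9 -153.3] [  17.2   11.3  106.5    6.9   52.9 -147.4]
20 12 [   7.9    8.4  122.4    6.6   35.2 -154.9] [  11.4    8.3  119.4    4.7   37.9 -149.8] [  15.7    8.6  115.3
[... 756 characters left out ...]
17.3   -1.6   41.1 -142.1] [  18.4    9.9  113.    -2.7   45.  -137.5] [  22.8   10.8  107.4   -3.7   49.9 -132.7]
24 18 [  14.2    8.2  123.3   -8.2   32.1 -134.2] [  17.5    8.4  120.2   -9.1   35.5 -130.5] [  21.6    8.8  115.8  -10.    39.9 -126.4] [  26.     9.8  110.1  -10.7   45.3 -122.2]
24 24 [  17.8    7.8  126.2  -20.3   27.2 -117.5] [  21.2    7.9  122.9  -20.3   31.1 -115. ] [  25.2    8.4  118.4  -20.1   36.  -112.2] [  29.5    9.4  112.5  -19.7   41.7 -109.5]
pick 24 (array([  8.6,  34.9,  94.4,  29.1,  56.5, -22.2]), np.float64(0.0))
t=12.03 d tool [ 0.2386 -0.0015  0.2017]
rotvec [ 12.9343  -9.7571 -27.5824]
j [-31.1   6.3 105.6  29.8  77.7 -23. ] F [ 0.1  0.2 -0.9] w 0.0346
```

```bash
cat >> h.py <<'E'
E=lambda a,d:Ro.from_euler(a,d,degrees=True).as_matrix()
PP=np.array([.5996,.3046,.008]); RP=axes(hd(103.3,-3),[0,0,-1])@E("y",17)
def RI(): H=hinge(); return np.c_[-H[:,0],H[:,1],-H[:,2]]@E("x",23)@E("y",17)
E
python3 - <<'E'
from h import *
to(PP-RP[:,2]*.022+[0,0,.18],RP)
from ik import ik; print(ik(PP-RP[:,2]*.022+[0,0,.18],RP))
E
```

```text
t=12.03 d tool [0.263  0.0449 0.2054]
rotvec [ 12.2184 -12.686  -27.9356]
j [-31.1   6.3 105.6  29.8  77.7 -23. ] F [ 0.1  0.2 -0.9] w 0.0346
(array([11.9, 24.8, 81.4, 17.6, 75. , -6.2]), np.float64(0.0))
```

```bash
python3 jog.py '[[0, 0, 0, 3.05, -3.17, -6.98], [0, 0, 0, 3.05, -3.17, -6.98], [0, 0, 0, 3.05, -3.17, -6.98], [0, 0, 0, 3.05, -3.17, -6.98], [0, 0, 0, 0, 0, 0]]' 0.035 | tail -3
python3 - <<'E'
from h import *
to(PP-RP[:,2]*.022+[0,0,.18],RP)
E
```

```text
force: [0.7, -0.6, 0.1]
width: 0.0351
gripper_force: 0.0
t=12.65 d tool [0.2352 0.2065 0.1187]
rotvec [-0.1987 -0.1771  0.0787]
j [-19.7   9.6  97.3  14.3  83.1 -36. ] F [ 0.7 -0.6  0.1] w 0.0351
```

```bash
python3 jog.py '[[0.0392, 0.0344, 0.0198, 0, 0, 0], [0.0392, 0.0344, 0.0198, 0, 0, 0], [0.0392, 0.0344, 0.0198, 0, 0, 0], [0.0392, 0.0344, 0.0198, 0, 0, 0], [0.0392, 0.0344, 0.0198, 0, 0, 0], [0.0392, 0.0344, 0.0198, 0, 0, 0], [0, 0, 0, 0, 0, 0], [0, 0, 0, 0, 0, 0]]' | head -2
python3 - <<'E'
from h import *
to(PP-RP[:,2]*.022,RP)
E
```

```text
time_s: 13.65
ee_pos: [0.6009, 0.2958, 0.2088]
t=13.65 d tool [-0.0504  0.0014  0.1726]
rotvec [-0.2159 -0.0534 -0.0725]
j [11.6 24.8 81.3 17.6 75.3 -6.4] F [ 0.4  0.1 -0.3] w 0.0353
```

```bash
python3 jog.py '[[-0.016, 0.0014, 0.055, -0.2, 0, 0], [-0.016, 0, 0.055, 0, 0, 0], [-0.012, 0, 0.042, 0, 0, 0], [-0.0055, 0, 0.018, 0, 0, 0], [0, 0, 0, 0, 0, 0], [0, 0, 0, 0, 0, 0]]' | head -4
python3 - <<'E'
from h import *
to(PP-RP[:,2]*.022,RP)
for n in("scene","top"): cv2.imwrite(f"pics/{n}7.png",arm.get_image(n)["pixels"])
E
```

```text
time_s: 14.4
ee_pos: [0.6047, 0.2993, 0.0353]
orientation: [[-0.22, 0.973, -0.061], [0.93, 0.229, 0.287], [0.294, 0.007, -0.956]]
force: [-0.8, -0.4, -0.5]
t=14.40 d tool [-0.0019 -0.0038  0.0059]
rotvec [ 0.3915 -0.0737  0.0309]
j [ 11.8  33.9  92.7  20.9  55.3 -13.7] F [-0.8 -0.4 -0.5] w 0.0352
```

```bash
python3 jog.py '[[-0.001, -0.0038, 0.002, 0.3, 0, 0], [-0.001, 0, 0.004, 0, 0, 0], [0, 0, 0, 0, 0, 0], [0, 0, 0, 0, 0, 0]]' | head -4
python3 - <<'E'
from h import *
to(PP-RP[:,2]*.022,RP)
E
python3 jog.py '[[0, 0, 0, 0, 0, 0], [0, 0, 0, 0, 0, 0], [0, 0, 0, 0, 0, 0], [0, 0, 0, 0, 0, 0], [0, 0, 0, 0, 0, 0]]' 0 60
python3 - <<'E'
from h import *
to(PP-RP[:,2]*.022,RP)
E
```

```text
time_s: 15.0
ee_pos: [0.5994, 0.2984, 0.0267]
orientation: [[-0.22, 0.973, -0.07], [0.93, 0.231, 0.285], [0.293, -0.002, -0.956]]
force: [0.0, 0.1, -0.4]
t=15.00 d tool [ 0.0003  0.0016 -0.0024]
rotvec [-0.1421 -0.0624  0.0189]
j [ 11.8  34.3  93.4  21.   54.7 -14.1] F [ 0.   0.1 -0.4] w 0.0353
time_s: 15.62
ee_pos: [0.5996, 0.2983, 0.0269]
orientation: [[-0.22, 0.973, -0.069], [0.93, 0.231, 0.285], [0.293, -0.002, -0.956]]
force: [-0.1, -0.6, 1.3]
width: 0.0065
gripper_force: 58.7
t=15.62 d tool [ 0.0003  0.0015 -0.0021]
rotvec [-0.115  -0.0619  0.0179]
j [ 11.8  34.3  93.4  21.   54.7 -14.1] F [-0.1 -0.6  1.3] w 0.0065
```

```bash
python3 jog.py '[[0.006, 0, -0.019, 0, 0, 0], [0.016, 0, -0.052, 0, 0, 0], [0.016, 0, -0.052, 0, 0, 0], [0.015, 0, -0.049, 0, 0, 0], [0, 0, 0, 0, 0, 0], [0, 0, 0, 0, 0, 0]]'
python3 - <<'E'
from h import *
from ik import ik
H=hinge();R=RI()
p=HO+H@[.135,0,0]-R[:,2]*.0225; to(p,R); print(p,ik(p,R)); s=arm.state(); print("mom",s["moment"])
Rc=np.array(s["orientation"]); v=Ro.from_matrix(Rc.T@R).as_rotvec()
for k in np.linspace(0,1,7): print(ik(s["ee_pos"],Rc@Ro.from_rotvec(k*v).as_matrix()))
E
```

```text
time_s: 16.38
ee_pos: [0.5993, 0.2983, 0.2071]
orientation: [[-0.22, 0.973, -0.07], [0.93, 0.231, 0.285], [0.293, -0.002, -0.956]]
force: [-0.9, -0.7, -0.9]
width: 0.0065
gripper_force: 58.8
t=16.38 d tool [-0.0088 -0.1363  0.025 ]
rotvec [  11.7504  -38.5737 -139.6916]
j [11.9 24.8 81.6 17.6 74.9 -6.3] F [-0.9 -0.7 -0.9] w 0.0065
[0.4669 0.2657 0.1809] (array([  26.7,    6.9,  114.9,  -12.3,   35.1, -118.3]), np.float64(0.0))
mom [-0.1501 -0.0242 -0.0387]
(array([11.9, 24.8, 81.7, 17.7, 74.8, -6.3]), np.float64(0.0))
(array([ 15.2,  25.1,  79.8,  10.7,  75.7, -24.3]), np.float64(0.0))
(array([ 18.5,  24.4,  80.2,   4.1,  73.7, -42.5]), np.float64(0.0))
(array([ 21.4,  22.9,  82.9,  -1.9,  68.7, -61. ]), np.float64(0.0))
(array([ 23.5,  20.7,  87.3,  -6.7,  61.2, -80.1]), np.float64(0.0))
(array([  24.3,   18.2,   92.8,   -9.5,   52. , -100.7]), np.float64(0.0))
(array([  23.4,   15.8,   98.4,   -8.6,   42.1, -125.1]), np.float64(0.0))
```

```bash
python3 jog.py '[[0, 0, 0, 0.84, -2.75, -9.98], [0, 0, 0, 0.84, -2.75, -9.98], [0, 0, 0, 0.84, -2.75, -9.98], [0, 0, 0, 0.84, -2.75, -9.98], [0, 0, 0, 0.84, -2.75, -9.98], [0, 0, 0, 0.84, -2.75, -9.98], [0, 0, 0, 0.84, -2.75, -9.98], [0, 0, 0, 0.84, -2.75, -9.98], [0, 0, 0, 0.84, -2.75, -9.98], [0, 0, 0, 0.84, -2.75, -9.98], [0, 0, 0, 0.84, -2.75, -9.98], [0, 0, 0, 0.84, -2.75, -9.98]]' | tail -3
python3 - <<'E'
from h import *
H=hinge();R=RI()
p=HO+H@[.135,0,0]-R[:,2]*.0225; to(p,R)
E
```

```text
force: [0.9, -1.5, 0.7]
width: 0.0062
gripper_force: 58.7
t=17.88 d tool [ 0.1178  0.0669 -0.0224]
rotvec [  1.8723  -5.6768 -19.5868]
j [  24.3   18.    93.7   -9.5   50.6 -104.3] F [ 0.9 -1.5  0.7] w 0.0062
```

```bash
python3 jog.py '[[0, 0, 0, 0.93, -2.84, -9.8], [0, 0, 0, 0.93, -2.84, -9.8], [0, 0, 0, 0, 0, 0], [0, 0, 0, 0, 0, 0]]' | tail -3
python3 - <<'E'
from h import *
H=hinge();R=RI()
p=HO+H@[.135,0,0]-R[:,2]*.0225; to(p,R)
E
```

```text
force: [0.4, -0.3, -0.5]
width: 0.0062
gripper_force: 58.8
t=18.38 d tool [ 0.0878  0.1019 -0.0346]
rotvec [-0.077   0.0334 -0.491 ]
j [  23.5   15.8   98.5   -8.7   41.9 -124.5] F [ 0.4 -0.3 -0.5] w 0.0062
```

```bash
python3 jog.py '[[0.022, 0.0255, -0.0087, 0, 0, -0.5], [0.022, 0.0255, -0.0087, 0, 0, 0], [0.022, 0.0255, -0.0086, 0, 0, 0], [0.022, 0.0254, -0.0086, 0, 0, 0], [0, 0, 0, 0, 0, 0], [0, 0, 0, 0, 0, 0]]' | tail -3
python3 - <<'E'
from h import *
H=hinge();R=RI()
p=HO+H@[.135,0,0]-R[:,2]*.0225; to(p,R)
s=arm.state(); Rc=np.array(s["orientation"])
g=s["ee_pos"]+Rc[:,2]*.0225
# expected pin line and its pixels
for x in(.02,-.078): 
    P=g+H@[x,0,0]; print("x",x,P,proj("scene",P),proj("top",P))
for n,B in(("scene","pics/scene6.png"),("top","pics/top6.png")):
    i=arm.get_image(n)["pixels"]; cv2.imwrite(f"pics/{n}8.png",i)
    c=proj(n,g+H@[-.04,0,0]).astype(int); b=cv2.imread(B)
    m=(cv2.absdiff(i,b).max(2)>25)&(i.min(2)>95)&(np.ptp(i.astype(int),axis=2)<40)
    w=np.zeros_like(m); w[c[1]-25:c[1]+25,c[0]-25:c[0]+25]=1
    k,l,st,ce=cv2.connectedComponentsWithStats((m&w).astype(np.uint8))
    for a in range(1,k):
        if st[a][4]>12:
            q=np.argwhere(l==a)[:,::-1]; d=cv2.fitLine(q.astype(np.float32),cv2.DIST_L2,0,.01,.01).ravel(); t=(q-d[2:])@d[:2]
            print(n,st[a],"ends",d[2:]+d[:2]*t.min(),d[2:]+d[:2]*t.max())
E
```

```text
force: [0.2, 0.0, -0.5]
width: 0.006
gripper_force: 58.8
t=19.12 d tool [0.0006 0.0022 0.0007]
rotvec [-0.2268  0.2296  0.0982]
j [  26.5    6.7  114.9  -12.3   35.  -118.6] F [ 0.2  0.  -0.5] w 0.006
x 0.02 [0.4831 0.2834 0.172 ] [175.7122 138.165 ] [141.3621 221.0313]
x -0.078 [0.4583 0.2022 0.123 ] [189.4801 169.1594] [178.4934 232.6474]
scene [173 131  19  39 158] ends [173.2203 131.3645] [190.8455 169.0722]
top [139 211  15  12  86] ends [139.2527 222.3787] [153.095  213.1424]
top [153 222  27  12 108] ends [152.8715 224.4891] [179.1586 231.3965]
top [155 234  14   6  48] ends [154.8438 234.7742] [167.9169 237.4118]
top [139 239   8  14  83] ends [139.5602 238.8377] [143.5774 252.702 ]
```

```bash
python3 - <<'E'
from h import *
H=hinge(); p,e=tri((190.8,169.1),(179.2,231.4)); print("tip hinge",H.T@(p-HO)*1e3,e)
s=arm.state();R=np.array(s["orientation"]);print("grip hinge",H.T@(s["ee_pos"]+R[:,2]*.0225-HO)*1e3)
# shank lines: per-view centre line of bright pixels near the expected line -> two points -> hinge coordinates via nearest plane
g=s["ee_pos"]+R[:,2]*.0225
for n in("scene","top"):
    i=cv2.imread(f"pics/{n}8.png"); b=cv2.imread(f"pics/{n}6.png")
    df=cv2.absdiff(i,b).max(2).astype(float)
    G=(i.min(2).astype(float)*(df>20))
    for x in(-.03,-.045,-.06,-.07):
        P=g+H@[x,0,0]; c=proj(n,P); a=proj(n,g+H@[x-.01,0,0])-c; a/=np.linalg.norm(a); nn=np.array([-a[1],a[0]])
        t=np.arange(-5,5.1,.25); q=(c+t[:,None]*nn).astype(np.float32); v=cv2.remap(G.astype(np.float32),q[:,0].reshape(1,-1),q[:,1].reshape(1,-1),cv2.INTER_LINEAR).ravel()
        v[v<90]=0; off=(v*t).sum()/max(v.sum(),1); print(n,x,"off px %.2f"%off,"normal",nn,"width",.25*(v>0).sum())
E
```

```text
tip hinge [57.1813 -5.3824  1.0023] 0.00031315956145234336
grip hinge [135.8815  -2.2382   1.2155]
scene -0.03 off px -0.91 normal [-0.9139  0.406 ] width 4.0
scene -0.045 off px -0.91 normal [-0.9139  0.406 ] width 4.0
scene -0.06 off px -0.99 normal [-0.9139  0.406 ] width 3.75
scene -0.07 off px -1.11 normal [-0.9139  0.406 ] width 4.0
top -0.03 off px 0.62 normal [-0.2987  0.9543] width 4.0
top -0.045 off px -0.69 normal [-0.2987  0.9543] width 3.75
top -0.06 off px -0.82 normal [-0.2987  0.9543] width 4.0
top -0.07 off px -0.97 normal [-0.2987  0.9543] width 3.75
```

```bash
python3 - <<'E'
from h import *
H=hinge()
def prof(n,img,P,ax,lo,hi):
    c=proj(n,P); a=proj(n,P+ax*.01)-c; a/=np.linalg.norm(a); nn=np.array([-a[1],a[0]]); y=proj(n,P+H[:,1]*.01)-c
    if nn@y<0: nn=-nn   # towards +Y of hinge
    t=np.arange(lo,hi,.1); q=(c+t[:,None]*nn).astype(np.float32)
    r=(img[...,2].astype(np.float32)+5)/(img[...,1].astype(np.float32)+5)
    return t,cv2.remap(r,q[:,0].reshape(1,-1),q[:,1].reshape(1,-1),cv2.INTER_LINEAR).ravel(),nn
for n in("scene","top"):
    img=cv2.imread(f"pics/{n}6.png"); f,cx,cy,o,Rc=K[n]
    for x in(-.004,-.008,-.012,-.02,-.027,-.035):
        P=HO+H@[x,0,0]; t,r,nn=prof(n,img,P,H[:,0],0,9); rad=.010*f/(Rc.T@(P-o))[2]
        i=np.flatnonzero(r<.75); e=t[i[0]] if len(i) else np.nan
        print(n,x,"edge %.2f radius %.2f dev px %.2f (%.1f mm)"%(e,rad,e-rad,(e-rad)/rad*10), "n in hinge", np.round(H.T@(Rc[:,:2]@nn),2), np.round(r[::15],2))
    img=cv2.imread(f"pics/{n}8.png"); s=arm.state();R=np.array(s["orientation"]);g=s["ee_pos"]+R[:,2]*.0225
    for x in(-.04,-.05,-.06):
        P=g+H@[x,0,0]; t,r,nn=prof(n,img,P,H[:,0],-5,5); i=t[r>.75]; rad=.0045*f/(Rc.T@(P-o))[2]
        m=(i.max()+i.min())/2; print("  pin",x,"centre %.2f width %.2f (exp %.2f) dev %.1f mm rel grip; rel hinge axis %.1f mm"%(m,np.ptp(i),2*rad,m/rad*4.5,(m+(proj(n,P)-proj(n,HO+H@[.1,0,0]))@nn)/rad*4.5))
E
```

```text
scene -0.004 edge 4.50 radius 4.05 dev px 0.45 (1.1 mm) n in hinge [ 0.04  0.9  -0.43] [1.01 1.02 1.01 0.72 0.52 0.55]
scene -0.008 edge 4.30 radius 4.05 dev px 0.25 (0.6 mm) n in hinge [ 0.04  0.9  -0.43] [1.01 1.02 1.01 0.63 0.46 0.51]
scene -0.012 edge 4.30 radius 4.06 dev px 0.24 (0.6 mm) n in hinge [ 0.04  0.9  -0.43] [1.01 1.02 1.03 0.66 0.46 0.5 ]
scene -0.02 edge 4.00 radius 4.06 dev px -0.06 (-0.2 mm) n in hinge [ 0.04  0.9  -0.43] [1.02 1.02 1.01 0.51 0.46 0.47]
scene -0.027 edge 4.40 radius 4.07 dev px 0.33 (0.8 mm) n in hinge [ 0.04  0.9  -0.43] [1.01 1.02 1.05 0.71 0.53 0.51]
scene -0.035 edge 4.40 radius 4.08 dev px 0.32 (0.8 mm) n in hinge [ 0.04  0.9  -0.43] [1.02 1.01 1.   0.68 0.5  0.51]
  pin -0.04 centre -0.75 width 4.90 (exp 3.55) dev -1.9 mm rel grip; rel hinge axis -4.4 mm
  pin -0.05 centre -1.00 width 4.40 (exp 3.56) dev -2.5 mm rel grip; rel hinge axis -5.1 mm
  pin -0.06 centre -0.95 width 4.10 (exp 3.57) dev -2.4 mm rel grip; rel hinge axis -4.9 mm
top -0.004 edge nan radius 3.81 dev px nan (nan mm) n in hinge [-0.06  0.99 -0.15] [1.05 1.04 1.04 0.95 0.97 
[... 154 characters left out ...]
ev px nan (nan mm) n in hinge [-0.06  0.99 -0.15] [1.04 1.04 1.04 0.98 0.82 1.02]
top -0.02 edge 5.00 radius 3.79 dev px 1.21 (3.2 mm) n in hinge [-0.06  0.99 -0.15] [1.04 1.04 1.02 0.85 0.68 0.98]
top -0.027 edge 5.50 radius 3.78 dev px 1.72 (4.5 mm) n in hinge [-0.06  0.99 -0.15] [1.05 1.04 1.05 0.97 0.68 0.92]
top -0.035 edge 5.50 radius 3.77 dev px 1.73 (4.6 mm) n in hinge [-0.06  0.99 -0.15] [1.04 1.03 1.04 0.98 0.63 0.78]
  pin -0.04 centre 0.95 width 7.90 (exp 3.56) dev 2.4 mm rel grip; rel hinge axis 0.1 mm
  pin -0.05 centre 0.90 width 8.00 (exp 3.55) dev 2.3 mm rel grip; rel hinge axis -0.0 mm
  pin -0.06 centre 0.85 width 8.10 (exp 3.54) dev 2.2 mm rel grip; rel hinge axis -0.2 mm
```

```bash
python3 - <<'E'
from h import *
H=hinge();s=arm.state();R=np.array(s["orientation"]);A=R.T@H
print("corr",A@[0,.0035,-.003]); print("10mm down axis",A@[-.01,0,0]); print("1mm Y",A@[0,.001,0],"1mm Z",A@[0,0,.001])
E
```

```text
corr [-0.0004  0.0044  0.0013]
10mm down axis [0.0096 0.     0.0029]
1mm Y [ 0.0001  0.0009 -0.0004] 1mm Z [ 0.0003 -0.0004 -0.0009]
```

```bash
python3 jog.py '[[-0.0004, 0.0044, 0.0013, 0, 0, 0], [0.0096, 0, 0.0029, 0, 0, 0], [0.0144, 0, 0.0044, 0, 0, 0], [0.0144, 0, 0.0044, 0, 0, 0], [0.0058, 0, 0.0017, 0, 0, 0], [0, 0, 0, 0, 0, 0], [0, 0, 0, 0, 0, 0]]' | head -4
cat > pin.py <<'E'
from h import *
H=hinge(); s=arm.state();R=np.array(s["orientation"]);g=s["ee_pos"]+R[:,2]*.0198
print("F",H.T@s["force"],"grip hinge mm",H.T@(g-HO)*1e3,"w",s["width"],"t",s["time_s"],"rot",Ro.from_matrix(R.T@RI()).as_rotvec(degrees=True))
b=arm.get_image("scene")["pixels"],arm.get_image("top")["pixels"]
for n,i in zip(("scene","top"),b):
    cv2.imwrite(f"pics/{n}9.png",i)
    f,cx,cy,o,Rc=K[n]
    ref=cv2.imread(f"pics/{n}6.png"); D=cv2.absdiff(i,ref).max(2); V=i.min(2).astype(np.float32)*(D>18)
    for x in(-.035,-.045,-.055,-.065):
        P=g+H@[x,0,0]; c=proj(n,P); a=proj(n,P+H[:,0]*.01)-c; a/=np.linalg.norm(a); nn=np.array([-a[1],a[0]])
        if nn@(proj(n,P+H[:,1]*.01)-c)<0: nn=-nn
        t=np.arange(-4,4.05,.1); q=(c+t[:,None]*nn).astype(np.float32); v=cv2.remap(V,q[:,0].reshape(1,-1),q[:,1].reshape(1,-1),cv2.INTER_LINEAR).ravel(); v[v<85]=0
        m=(v*t).sum()/max(v.sum(),1); ax=(proj(n,P)-proj(n,HO))@nn+m; mm=(Rc.T@(P-o))[2]/f*1e3
        print(n,x,"w %.1f"%(.1*(v>0).sum()),"off %.1f mm"%(ax*mm),"n",np.round(H.T@(Rc[:,:2]@nn),2))
E
python3 pin.py
```

```text
time_s: 20.1
ee_pos: [0.4535, 0.2288, 0.1565]
orientation: [[-0.387, -0.823, 0.416], [-0.888, 0.454, 0.071], [-0.247, -0.342, -0.906]]
force: [0.4, -0.2, -0.8]
F [-0.4355 -0.4434 -0.6275] grip hinge mm [89.6624  3.0059  0.8505] w 0.006454923813585913 t 20.1 rot [-0.2052  0.1903  0.1301]
scene -0.035 w 4.7 off -1.1 mm n [ 0.04  0.9  -0.43]
scene -0.045 w 4.3 off -0.2 mm n [ 0.04  0.9  -0.43]
scene -0.055 w 4.1 off -0.5 mm n [ 0.04  0.9  -0.43]
scene -0.065 w 4.1 off -0.2 mm n [ 0.04  0.9  -0.43]
top -0.035 w 3.7 off -0.2 mm n [-0.06  0.99 -0.15]
top -0.045 w 4.6 off 0.9 mm n [-0.06  0.99 -0.15]
top -0.055 w 5.3 off 1.4 mm n [-0.06  0.99 -0.15]
top -0.065 w 4.8 off 0.1 mm n [-0.06  0.99 -0.15]
```

```bash
python3 jog.py '[[0.0048, 0, 0.00145, 0, 0, 0], [0.0048, 0, 0.00145, 0, 0, 0], [0.0048, 0, 0.00145, 0, 0, 0], [0, 0, 0, 0, 0, 0]]' | head -4 | grep -v orient; python3 - <<'E'
from h import *
H=hinge(); s=arm.state();R=np.array(s["orientation"]);print(H.T@s["force"],H.T@(s["ee_pos"]+R[:,2]*.0198-HO)*1e3)
E
python3 jog.py '[[0.0048, 0, 0.00145, 0, 0, 0], [0.0048, 0, 0.00145, 0, 0, 0], [0, 0, 0, 0, 0, 0]]' | grep -v orient; python3 - <<'E'
from h import *
H=hinge(); s=arm.state();R=np.array(s["orientation"]);print(H.T@s["force"],H.T@(s["ee_pos"]+R[:,2]*.0198-HO)*1e3)
E
```

```text
time_s: 20.7
ee_pos: [0.4487, 0.2156, 0.1482]
force: [-0.5, -0.3, 0.9]
[0.0988 0.417  0.9656] [73.2877  3.6843  0.7041]
time_s: 21.08
ee_pos: [0.4463, 0.2073, 0.1434]
force: [-0.6, -1.0, 2.1]
width: 0.0061
gripper_force: 59.1
[0.1055 0.3076 2.4066] [63.4048  3.5951  0.8013]
```

```bash
python3 jog.py '[[0.0003, -0.0004, -0.0009, 0, 0, 0], [0.0048, 0, 0.00145, 0, 0, 0], [0.0048, 0, 0.00145, 0, 0, 0], [0, 0, 0, 0, 0, 0]]' | grep -v orient; python3 - <<'E'
from h import *
H=hinge(); s=arm.state();R=np.array(s["orientation"]);print(H.T@s["force"],H.T@(s["ee_pos"]+R[:,2]*.0198-HO)*1e3)
E
python3 jog.py '[[0.0048, 0, 0.00145, 0, 0, 0], [0.0048, 0, 0.00145, 0, 0, 0], [0, 0, 0, 0, 0, 0]]' | grep -v orient; python3 - <<'E'
from h import *
H=hinge(); s=arm.state();R=np.array(s["orientation"]);print(H.T@s["force"],H.T@(s["ee_pos"]+R[:,2]*.0198-HO)*1e3)
E
```

```text
time_s: 21.58
ee_pos: [0.4434, 0.1983, 0.1389]
force: [-0.8, -1.3, 0.6]
width: 0.0062
gripper_force: 58.9
[-0.9944  0.381   1.3051] [52.983   3.7646  1.6126]
time_s: 21.95
ee_pos: [0.441, 0.1901, 0.134]
force: [0.2, -2.0, -0.2]
width: 0.0062
gripper_force: 58.9
[-1.7097 -0.7517  0.7814] [43.1421  3.6284  1.7146]
```

```bash
python3 jog.py '[[0.0048, 0, 0.00145, 0, 0, 0], [0.0048, 0, 0.00145, 0, 0, 0], [0, 0, 0, 0, 0, 0]]' | grep -v orient; python3 - <<'E'
from h import *
H=hinge(); s=arm.state();R=np.array(s["orientation"]);print(H.T@s["force"],H.T@(s["ee_pos"]+R[:,2]*.0198-HO)*1e3)
E
python3 jog.py '[[0.0048, 0, 0.00145, 0, 0, 0], [0.0048, 0, 0.00145, 0, 0, 0], [0, 0, 0, 0, 0, 0]]' | grep -v orient; python3 - <<'E'
from h import *
H=hinge(); s=arm.state();R=np.array(s["orientation"]);print(H.T@s["force"],H.T@(s["ee_pos"]+R[:,2]*.0198-HO)*1e3,"rot",Ro.from_matrix(R.T@RI()).as_rotvec(degrees=True))
E
```

```text
time_s: 22.32
ee_pos: [0.4385, 0.1818, 0.129]
force: [0.9, -1.5, 0.6]
width: 0.0065
gripper_force: 58.9
[-0.6656 -1.3332  1.0753] [33.1643  3.6142  1.7263]
time_s: 22.7
ee_pos: [0.436, 0.1735, 0.1241]
force: [0.1, -1.3, 1.0]
width: 0.0063
gripper_force: 58.9
[-0.5793 -0.4951  1.4928] [23.1332  3.5999  1.7625] rot [-0.1262  0.0766  0.1328]
```

```bash
python3 jog.py '[[0.0036, 0, 0.0011, 0, 0, 0], [0.0036, 0, 0.0011, 0, 0, 0], [0, 0, 0, 0, 0, 0]]' | grep -v orient
python3 - <<'E'
from h import *
H=hinge(); s=arm.state();R=np.array(s["orientation"]);print(H.T@s["force"],H.T@(s["ee_pos"]+R[:,2]*.0198-HO)*1e3)
E
python3 jog.py '[[0, 0, 0, 0, 0, 0], [0, 0, 0, 0, 0, 0], [0, 0, 0, 0, 0, 0]]' 0.03 | grep -v orient
python3 jog.py '[[0, 0, -0.02, 0, 0, 0], [0, 0, -0.04, 0, 0, 0], [0, 0, -0.03, 0, 0, 0], [0, 0, 0, 0, 0, 0]]' 0.03 | grep -v orient
python3 - <<'E'
from h import *
from ik import ik
H=hinge()
# head position along axis: bright blob beyond x>0 along axis line vs. reference without pin
for n in("scene","top"):
    i=arm.get_image(n)["pixels"]; cv2.imwrite(f"pics/{n}10.png",i); ref=cv2.imread(f"pics/{n}6.png")
    D=cv2.absdiff(i,ref).max(2); x=np.arange(-.005,.08,.002)
    q=np.array([proj(n,HO+H@[a,-.0,0.0]) for a in x]).astype(np.float32)
    v=cv2.remap(i,q[:,0].reshape(1,-1),q[:,1].reshape(1,-1),cv2.INTER_LINEAR)[0].astype(int); print(n,list(zip((x*1e3).round().astype(int).tolist(),(v[:,2]*100//(v[:,1]+1)).tolist())))
for p,r in((17,23),(0,45)):
    pass
E
```

```text
time_s: 23.08
ee_pos: [0.4342, 0.1674, 0.1204]
force: [-1.2, -1.5, 0.5]
width: 0.0067
gripper_force: 58.9
[-1.2548  0.7663  1.3569] [15.8702  3.4821  1.7599]
time_s: 23.45
ee_pos: [0.4346, 0.1679, 0.1207]
force: [-0.4, -1.0, -0.2]
width: 0.0302
gripper_force: 0.0
time_s: 23.95
ee_pos: [0.3979, 0.1618, 0.2046]
force: [1.0, -0.4, -0.2]
width: 0.0298
gripper_force: 0.0
scene [(-5, 100), (-3, 100), (-1, 100), (1, 100), (3, 100), (5, 101), (7, 100), (9, 101), (11, 101), (13, 100), (15, 101), (17, 102), (19, 100), (21, 100), (23, 100), (25, 101), (27, 100), (29, 101), (31, 101), (33, 101), (35, 101), (37, 101), (39, 100), (41, 100), (43, 100), (45, 91), (47, 68), (49, 53), (51, 51), (53, 56), (55, 60), (57, 63), (59, 61), (61, 61), (63, 62), (65, 64), (67, 65), (69, 63), (71, 62), (73, 61), (75, 61), (77, 60), (79, 60)]
top [(-5, 103), (-3, 104), (-1, 104), (1, 104), (3, 103), (5, 103), (7, 102), (9, 102), (11, 103), (13, 103), (15, 103), (17, 103), (19, 102), (21, 102), (23, 102), (25, 102), (27, 102), (29, 102), (31, 103), (33, 103), (35, 103), (37, 103), (39, 103), (41, 100), (43, 92), (45, 78), (47, 62), (49, 58), (51, 56), (53, 60), (55, 66), (57, 70), (59, 73), (61, 78), (63, 84), (65, 87), (67, 89), (69, 93), (71, 94), (73, 97), (75, 99), (77, 101), (79, 101)]
```

```bash
cat > push.py <<'E'
from ik import *
import sys
H=hinge();R=RI()
def tcp(X,back=0): return HO+H@[X,.0036,-.0015]-R@[.011,0,.025+back]
if __name__=="__main__":
    X,b=map(float,sys.argv[1:]); to(tcp(X,b),R); s=arm.state();Rc=np.array(s["orientation"])
    print("ik",ik(tcp(X,b),R)[0],"corner hinge mm",H.T@(s["ee_pos"]+Rc@[.011,0,.025]-HO)*1e3,"F hinge",H.T@s["force"])
    print("10mm down axis",Rc.T@H@[-.01,0,0])
E
python3 push.py 0.06 0.05; python3 -c "
from push import *
print(ik(tcp(.008),R))"
```

```text
t=24.05 d tool [-0.0539  0.001   0.0248]
rotvec [-0.1607  0.1424  0.1509]
j [  14.4   -5.4  123.9   -3.4   36.8 -137.1] F [0.  0.3 0.4] w 0.0299
ik [  21.5    0.5  120.1   -8.5   35.5 -126.3] corner hinge mm [30.2761 36.5903 79.1118] F hinge [0.4702 0.0522 0.1675]
10mm down axis [0.0096 0.     0.0029]
(array([  14.5,    5.5,  128.1,   -5.6,   21.8, -134.4]), np.float64(0.0))
```

```bash
python3 jog.py '[[-0.027, 0.0005, 0, 0, 0, 0], [-0.027, 0.0005, 0, 0, 0, 0], [0, 0, 0.025, 0, 0, 0], [0, 0, 0, 0, 0, 0], [0, 0, 0, 0, 0, 0]]' 0 60 | grep -v orient; python3 push.py 0.06 0
```

```text
time_s: 24.68
ee_pos: [0.4271, 0.2113, 0.1916]
force: [-0.1, 0.4, -0.2]
width: -0.0001
gripper_force: 0.0
t=24.68 d tool [-0.0005 -0.0003  0.0493]
rotvec [-0.0655  0.0293  0.1363]
j [  21.5    0.4  120.3   -8.6   35.4 -126.3] F [-0.1  0.4 -0.2] w -0.0001
ik [  20.8    5.8  122.5  -10.    27.8 -125. ] corner hinge mm [73.9411 22.378  41.8807] F hinge [ 0.1991  0.1681 -0.3899]
10mm down axis [0.0096 0.     0.0029]
```

```bash
python3 jog.py '[[0, 0, 0.025, 0, 0, 0], [0, 0, 0.0243, 0, 0, 0], [0, 0, 0, 0, 0, 0], [0.0096, 0, 0.0029, 0, 0, 0], [0.0096, 0, 0.0029, 0, 0, 0], [0, 0, 0, 0, 0, 0]]' | grep -v orient; python3 push.py 0.03 0
```

```text
time_s: 25.42
ee_pos: [0.4422, 0.1975, 0.1378]
force: [0.5, 0.3, 0.3]
width: -0.0002
gripper_force: 0.0
t=25.43 d tool [0.0086 0.0001 0.0039]
rotvec [-0.1478  0.0896  0.0795]
j [  18.5    5.3  124.9   -8.7   25.5 -128.2] F [0.5 0.3 0.3] w -0.0002
ik [  17.3    5.5  125.8   -7.8   24.4 -129.9] corner hinge mm [39.4368  3.9415 -0.3261] F hinge [ 0.5764 -0.4108  0.0223]
10mm down axis [0.0096 0.     0.0029]
```

```bash
python3 jog.py '[[0.0072, 0, 0.0022, 0, 0, 0], [0.0072, 0, 0.0022, 0, 0, 0], [0, 0, 0, 0, 0, 0]]' | grep force; python3 push.py 0.01 0
python3 jog.py '[[0.0048, 0, 0.00145, 0, 0, 0], [0.0024, 0, 0.0007, 0, 0, 0], [0, 0, 0, 0, 0, 0]]' | grep force; python3 push.py 0.01 0 | tail -2
```

```text
force: [0.1, -0.0, 0.2]
gripper_force: 0.0
t=25.80 d tool [ 0.0134 -0.0002  0.0047]
rotvec [-0.0799  0.0377  0.1059]
j [  16.7    5.3  126.5   -7.4   23.7 -130.9] F [ 0.1 -0.   0.2] w -0.0002
ik [  14.8    5.5  127.9   -5.8   22.1 -134. ] corner hinge mm [24.2016  4.0369 -1.0138] F hinge [ 0.1257 -0.1101  0.208 ]
10mm down axis [0.0096 0.     0.0029]
force: [-0.0, 0.3, 0.1]
gripper_force: 0.0
ik [  14.8    5.5  127.9   -5.8   22.1 -134. ] corner hinge mm [17.6494  3.3877 -0.899 ] F hinge [ 0.3314  0.1193 -0.0756]
10mm down axis [0.0096 0.     0.0029]
```

```bash
python3 jog.py '[[0.0029, 0, 0.0009, 0, 0, 0], [0.0029, 0, 0.0009, 0, 0, 0], [0, 0, 0, 0, 0, 0]]' | grep force; python3 push.py 0.008 0 | tail -2
python3 jog.py '[[0.0024, 0, 0.0007, 0, 0, 0], [0, 0, 0, 0, 0, 0]]' | grep force; python3 push.py 0.008 0 | tail -2
```

```text
force: [1.7, 3.4, 1.7]
gripper_force: 2.0
ik [  14.5    5.5  128.1   -5.6   21.8 -134.4] corner hinge mm [12.8723  2.3768 -0.573 ] F hinge [ 4.0339 -0.6003 -0.3949]
10mm down axis [0.0096 0.     0.0029]
force: [0.9, 3.5, 2.1]
gripper_force: 2.0
ik [  14.5    5.5  128.1   -5.6   21.8 -134.4] corner hinge mm [ 9.9068  2.754  -0.6394] F hinge [4.2244 0.1811 0.0059]
10mm down axis [0.0096 0.     0.0029]
```

```bash
python3 jog.py '[[0.0024, 0, 0.0007, 0, 0, 0], [0, 0, 0, 0, 0, 0]]' | grep force; python3 push.py 0.008 0 | tail -2
python3 jog.py '[[0.0019, 0, 0.0006, 0, 0, 0], [0, 0, 0, 0, 0, 0]]' | grep force; python3 push.py 0.008 0 | tail -2
```

```text
force: [1.7, 2.4, 3.2]
gripper_force: 2.1
ik [  14.5    5.5  128.1   -5.6   21.8 -134.4] corner hinge mm [ 6.9825  3.0701 -0.7208] F hinge [ 4.0131 -0.9011  1.4211]
10mm down axis [0.0096 0.     0.0029]
force: [-0.5, 9.0, 6.1]
gripper_force: 5.3
ik [  14.5    5.5  128.1   -5.6   21.8 -134.4] corner hinge mm [ 6.4312  2.6495 -0.6787] F hinge [10.3822  3.1546  1.0683]
10mm down axis [0.0096 0.     0.0029]
```

```bash
python3 jog.py '[[0.0024, 0, 0.0007, 0, 0, 0], [0, 0, 0, 0, 0, 0]]' | grep force; python3 push.py 0.008 0 | tail -2
python3 jog.py '[[0.0024, 0, 0.0007, 0, 0, 0], [0, 0, 0, 0, 0, 0]]' | grep force; python3 push.py 0.008 0 | tail -2
```

```text
force: [-3.9, 20.1, 11.0]
gripper_force: 10.4
ik [  14.5    5.5  128.1   -5.6   21.8 -134.4] corner hinge mm [ 6.1485  2.3421 -0.6245] F hinge [21.1775  9.6354  0.5132]
10mm down axis [0.0096 0.     0.0028]
force: [-8.1, 29.9, 16.9]
gripper_force: 15.7
ik [  14.5    5.5  128.1   -5.6   21.8 -134.4] corner hinge mm [ 5.8917  2.0678 -0.5808] F hinge [31.1616 16.5245  1.5065]
10mm down axis [ 0.0096 -0.      0.0028]
```

```bash
python3 jog.py '[[-0.0144, 0, -0.0043, 0, 0, 0], [-0.0192, 0, -0.0058, 0, 0, 0], [0, 0, -0.03, 0, 0, 0], [0, 0, -0.05, 0, 0, 0], [-0.03, 0, -0.05, 0, 0, 0], [-0.03, 0, -0.05, 0, 0, 0], [0, 0, 0, 0, 0, 0], [0, 0, 0, 0, 0, 0]]' | grep -v orient
python3 - <<'E'
from h import *
H=hinge()
for n in("scene","top"):
    i=arm.get_image(n)["pixels"]; cv2.imwrite(f"pics/{n}11.png",i); ref=cv2.imread(f"pics/{n}6.png"); b0=cv2.imread(f"pics/{n}0.png")
    x=np.arange(-.004,.04,.002)
    for Y in(0,):
        q=np.array([proj(n,HO+H@[a,Y,0.0]) for a in x]).astype(np.float32)
        v=cv2.remap(i,q[:,0].reshape(1,-1),q[:,1].reshape(1,-1),cv2.INTER_LINEAR)[0].astype(int); print(n,list(zip((x*1e3).round().astype(int).tolist(),(v[:,2]*100//(v[:,1]+1)).tolist())))
    # did the cover move since release?
    c=proj(n,HO+H@[-.046,-.06,.01]).astype(int); a=ref[c[1]-30:c[1]+30,c[0]-30:c[0]+30]
    for nm,P,h in(("cover+hinge",HO+H@[-.046,-.05,.01],24),):
        c=proj(n,P).astype(int); A=cv2.cvtColor(ref[c[1]-h:c[1]+h,c[0]-h:c[0]+h],6).astype(np.float32);B=cv2.cvtColor(i[c[1]-h:c[1]+h,c[0]-h:c[0]+h],6).astype(np.float32)
        print(n,nm,"shift px",cv2.phaseCorrelate(A,B,cv2.createHanningWindow((2*h,2*h),5)),"mean diff",np.abs(A-B).mean())
    D=cv2.absdiff(i,b0).max(2)>40; k,l,st,ce=cv2.connectedComponentsWithStats(D.astype(np.uint8)); print([(*s[:4],s[4]) for s in st[1:].tolist() if s[4]>25])
E
```

```text
time_s: 28.8
ee_pos: [0.3886, 0.2333, 0.3111]
force: [-0.2, 0.0, 0.5]
width: 0.0001
gripper_force: 0.0
scene [(-4, 100), (-2, 100), (0, 100), (2, 100), (4, 100), (6, 100), (8, 101), (10, 98), (12, 84), (14, 56), (16, 47), (18, 44), (20, 46), (22, 47), (24, 48), (26, 51), (28, 53), (30, 53), (32, 48), (34, 49), (36, 51), (38, 52)]
scene cover+hinge shift px ((0.0934146552202968, -0.03370241742369373), 0.8007159796026018) mean diff 10.366509
[(0, 0, 49, 119, 3038), (75, 0, 93, 114, 4387), (187, 168, 31, 13, 150), (197, 177, 63, 43, 1496), (192, 184, 9, 6, 27), (197, 225, 11, 5, 32), (0, 241, 22, 29, 357), (55, 253, 57, 95, 1956), (271, 256, 68, 52, 1860), (0, 286, 33, 37, 547), (0, 323, 24, 14, 201), (0, 341, 29, 24, 372), (79, 340, 18, 16, 82)]
top [(-4, 103), (-2, 103), (0, 103), (2, 103), (4, 104), (6, 103), (8, 101), (10, 96), (12, 84), (14, 71), (16, 64), (18, 65), (20, 66), (22, 68), (24, 69), (26, 70), (28, 70), (30, 67), (32, 65), (34, 61), (36, 59), (38, 57)]
top cover+hinge shift px ((-0.11918461526564883, 0.11769908480681579), 0.6464493734141191) mean diff 5.7367964
[(127, 183, 37, 13, 165), (202, 194, 42, 59, 1008), (212, 216, 26, 11, 111), (301, 221, 53, 38, 1471), (194, 237, 6, 7, 31), (141, 242, 8, 12, 40), (130, 252, 20, 39, 348), (32, 267, 129, 153, 7380), (0, 306, 11, 16, 131), (7, 318, 24, 18, 189), (16, 333, 11, 8, 54), (0, 371, 21, 49, 783), (230, 370, 27, 16, 224), (257, 379, 27, 24, 187), (249, 386, 31, 22, 285), (65, 393, 21, 27, 367), (202, 404, 3, 16, 42), (285, 406, 16, 14, 133)]
```

```bash
python3 - <<'E'
from h import *
H=hinge()
for n in("scene","top"):
    for k in(6,10,11):
        i=cv2.imread(f"pics/{n}{k}.png"); out=[]
        for Z in(-.004,0,.004):
          for Y in(-.004,0,.004):
            x=np.arange(-.01,.07,.0005); q=np.array([proj(n,HO+H@[a,Y,Z]) for a in x]).astype(np.float32)
            v=cv2.remap(i,q[:,0].reshape(1,-1),q[:,1].reshape(1,-1),cv2.INTER_LINEAR)[0].astype(float); r=v[:,2]/(v[:,1]+1)
            j=np.flatnonzero(r<.8); out.append(round(float(x[j[0]]*1e3),1) if len(j) else None)
        print(n,k,out)
E
```

```text
scene 6 [7.5, 7.0, 5.0, 6.0, 5.0, 3.5, 3.5, 3.5, 2.5]
scene 10 [49.0, 48.0, 47.0, 12.5, 46.5, 45.5, 4.0, 44.5, 43.5]
scene 11 [15.0, 14.5, 14.0, 13.0, 12.5, 12.0, 10.5, 11.0, 10.0]
top 6 [4.0, 4.0, 4.0, 5.5, 5.5, 5.5, 6.5, 6.5, 7.0]
top 10 [43.5, 44.0, None, 44.5, 45.0, None, 45.5, 46.0, None]
top 11 [11.0, 11.5, 12.0, 12.0, 13.0, 13.0, 13.5, 14.0, 14.5]
```

The head's outer face now reads about 7.5 mm beyond the bare knuckle end. With an 8 mm thick head, that means it is seated. The cover has not moved since I let go of it.

```bash
python3 -c "
from bench import arm
print(arm.hand_in())"
```

```text
the job is handed in; nothing more can be done
None
```

The cover is back on the box with its knuckles in line, the pin is pushed home with its head against the top knuckle (camera check within about 0.5 mm), nothing else showed as moved, and I handed the job in at about 29 s; the result of the judging was not shown.

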